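# Open the power-supply box for service

### The job

Open the power-supply box: with the T-handle key that fits, turn both recessed cover locks a quarter turn anticlockwise to their stops, then put the key back in its hole in the stand, right down. After that lift the cover off by its heat sink and set it down gently, right way up and flat inside the white tray; leave the other keys in the stand and do not disturb the magnifier, solder spool or carton.

Things in the scene. Friction and masses are not known exactly. Their poses are not given: they have to be found in the camera images.
- box_base: Base of the grey power-supply box, fixed to the bench on a plywood board 230 x 130 x 10 mm; the box is 180 x 120 mm (long side along its x), walls 3 mm, rim 50 mm above the bench. Origin: centre of the board's underside, on the bench; z up. It holds still and varies in place and yaw from start to start.
- cover: Loose grey cover, 180 (x) x 120 (y) x 32 mm, about 0.5 kg, on the base's rim. Origin: centre of its lower rim plane, 50 mm above the bench at the start; z up. Two locks are sunk in wells at x = -68 (lock_a) and +68 mm (lock_b), y = 0; locked tongues hold it down. Four lugs reach 13 mm below the rim: lift straight up 20 mm before moving sideways; laid down, its origin is 13 mm above the surface.
- heatsink_top (a point): Centre of the top of the black finned heat sink in the middle of the cover, the place to lift it: 70 mm along the cover's x, 44 mm across (y), 36 mm high; its top is 68 mm above the cover's origin. Moves with the cover.
- lock_a_socket (a point): Lock a (x = -68 mm on the cover): centre of the mouth of its steel square socket, 12 mm above the cover's rim plane, 20 mm below its top face. The well over it is a funnel, 31 mm wide at the top, 20 mm at the socket. Socket: 13.5 mm square, 10 mm deep; its sides lie along the point's own x and y, which turn with the lock.
- lock_b_socket (a point): Lock b (x = +68 mm on the cover): the same, at the other end.
- lock_a (a joint): Angle of lock a: 0 = locked (point x along the cover's x), growing anticlockwise seen from above to 1.57 rad at its stop = open; starts anywhere from 0 to 0.35. Frees the cover above about 1.2. Takes 0.05 N m to turn and stays where it is left.
- lock_b (a joint): Angle of lock b, the same.
- stand: Wooden key stand, fixed to the bench, 206 (x) x 60 (y) x 70 mm high, with three upright round holes of 22 mm, 60 mm deep (floor 10 mm above the bench), at x = -70, 0, +70 mm, y = 0. Origin: centre of its underside. Each key may start in any hole, its bar roughly across the stand. Stand and tray may be on either side of the box.
- key_large: The key that fits, the largest of three: T-handle panel key, steel shaft 12 x 12 mm square, 115 mm long below a black bar handle 110 (along its x) x 22 (y) x 24 mm high, 0.18 kg. Origin: centre of the shaft's lower end; z up the shaft. The square's sides lie along x (the line of the bar) and y. It has 7 degrees of play in the socket and enters only with the squares in line (every 90 degrees).
- key_large_grip (a point): Centre of the large key's bar, 127 mm above the shaft's lower end; 137 mm above the bench in the stand. Grip across the 22 mm.
- key_medium: Medium T-handle key, too thin for the locks: shaft 9 mm square, bar 90 x 20 x 22 mm, its top 137 mm above the shaft's lower end. Origin: centre of the shaft's lower end. To be left in the stand.
- key_small: Small T-handle key, too thin for the locks: shaft 6 mm square, bar 70 x 18 x 20 mm, its top 135 mm above the shaft's lower end. Origin: centre of the shaft's lower end. To be left in the stand.
- tray: White tray, fixed to the bench, 260 (x) x 190 (y) mm outside, floor 5 mm thick, rim 16 mm above the bench, walls 5 mm. Origin: centre of its underside.
- magnifier: Bystander: helping-hand magnifier, black base 72 (x) x 116 (y) x 20 mm, steel post and a round lens 80 mm across that reaches 275 mm high and leans up to 50 mm towards the base's -x, 0.9 kg. Origin: centre of the base's underside.
- solder_spool: Bystander: spool of solder standing on its flange, 66 mm across, 56 mm high, 0.25 kg. Origin: centre of its underside.
- carton: Bystander: white carton 75 (x) x 110 (y) x 70 mm high, 0.25 kg. Origin: centre of its underside.
There are look-alikes about, which are no part of the job. Leave any pink or yellow look-alike of the key_large alone.

How it is judged:
On the way, in this order (a step that is already met when the one before it is completed fails the run):
1. one lock turned open with the large key in its socket (((value of joint lock_a above 1.35 rad and distance between key_large and lock_a_socket below 0.018 m) or (value of joint lock_b above 1.35 rad and distance between key_large and lock_b_socket below 0.018 m))), for 0.1 s.
2. the second lock open too, with the large key in a socket and the cover still on the base (value of joint each of lock_a, lock_b above 1.35 rad and distance between cover and box_base below 0.06 m and (distance between key_large and lock_a_socket below 0.018 m or distance between key_large and lock_b_socket below 0.018 m)), for 0.1 s.
3. the large key back down in the stand, cover still on the base (z of key_large in the frame of stand below 0.018 m and angle between key_large's own z axis and vertical below 0.12 rad and x of key_large in the frame of stand between -0.082 and 0.082 m and y of key_large in the frame of stand between -0.012 and 0.012 m and linear speed of key_large below 0.02 m/s and distance between cover and box_base below 0.06 m), for 0.1 s.
At the end, for the whole second after the job is handed in: Cover right way up and flat (within 3 degrees) on the tray's floor (origin under 22 mm above the tray's underside, within 70 mm of its centre each way), both locks open (over 1.25 rad), large key upright (7 degrees) in a hole of the stand, lower end within 8 mm of the hole's floor; all at rest (z of cover in the frame of tray below 0.022 m and angle between cover's own z axis and vertical below 0.05 rad and x of cover in the frame of tray between -0.07 and 0.07 m and y of cover in the frame of tray between -0.07 and 0.07 m and linear speed of each of cover, key_large below 0.02 m/s and z of key_large in the frame of stand below 0.018 m and angle between key_large's own z axis and vertical below 0.12 rad and x of key_large in the frame of stand between -0.082 and 0.082 m and y of key_large in the frame of stand between -0.012 and 0.012 m and value of joint each of lock_a, lock_b above 1.25 rad); the robot touches nothing.
It fails at once if a small or medium key taken out of the stand or pushed over (distance of any of key_small, key_medium from where it was at the start of the episode above 0.03 m).
It fails at once if magnifier, solder spool or carton shifted by more than 20 mm or tipped (distance of any of magnifier, solder_spool, carton from where it was at the start of the episode above 0.02 m or angle between magnifier's own z axis and vertical above 0.2 rad or angle between any of solder_spool, carton's own z axis and vertical above 0.3 rad).
It fails at once if the cover dropped or slammed into the tray (faster than 0.5 m/s within its last 17 mm) (horizontal distance between cover and tray below 0.12 m and z of cover in the frame of tray below 0.035 m and linear speed of cover above 0.5 m/s).
It also fails if it takes over 72 s, if anything falls off the work surface, if the arm or the gripper's body presses on something with over 40 N, if the wrist force passes 120 N, or if a joint passes its speed limit or range.

### The arm

A 6-joint arm with a two-finger parallel gripper is mounted at the origin on the work surface. World frame = base frame: x ahead of the robot, y to its left, z up, the work surface at z = 0. Lengths are in m, angles in rad, forces in N, time in s.
With the tool pointing down it reaches from about 0.3 to 0.875 m from the base axis. Payload 6.4 kg.
Tool frame: the origin (TCP) lies midway between the tips of the shut fingers; the grasp point (between the pads) lies 19 mm behind it (ctrl.pinch_z is the distance from the TCP to the grasp point, in m); z points along the fingers, y is the line along which they close (so a half turn about z gives the same grasp; the last joint's range is limited). The gripper opens to 85 mm and grips with 20 to 120 N. Pads are 22 mm wide; open, the fingers measure 114 mm over their backs; the gripper's body (76 mm by 85 mm) begins 54 mm behind the grasp point. The pads swing forward as they close: fully open they stand 13 mm farther back than shut.
Start: joints at [-1.465, 0.181, 1.607, -0, 1.354, -0.206], TCP at [0.176, -0.547, 0.231] pointing down, gripper open.
Joint ranges: [-2.99, 2.99], [-0.89, 2.07], [0.3, 2.58], [-1.14, 4.28], [0, 2.63], [-3.12, 3.12]. Speed limits (rad/s): [2.57, 2.57, 3.01, 3.14, 3.14, 3.14].

### API

Orientations are given as a unit quaternion [w, x, y, z].
In Python, from bench import ctrl gives the robot as it stands.
- The arm moves only by the tool apply_moves, never from a script. Its argument "moves" is a list of rows, each an object with "jaw": the opening, from 0 (shut) to 1 (fully open); "offset": the shift along the tool's x, y, z in mm, a list of three; "rot": the turn, a rotation vector about the tool's x, y, z in degrees, a list of three. In form: [{"jaw": jaw, "offset": [dx, dy, dz], "rot": [ax, ay, az]}, ...]. A call has exactly 5 rows; each row shifts and turns the commanded pose from where the row before left it, along the tool's axes as they then stand; what a row does not reach is not made up. A row lasts 1/8 s, in which the tool goes at most 62.5 mm and 10.7 degrees, less where a joint would pass 70% of its speed; a pose out of reach is approached as far as the arm can. A call is refused whole if a number of a shift passes 62.5 or a number of a turn 10.7, either way. A call with a gripper value outside its range is refused whole. The fingers move at their own pace and stop on an object; the grip force is fixed at half the most. Time passes only in rows, so rows that do not move let the fingers close, or fill a call up. It gives the time, the measured TCP pose, the force, the opening and the grip force at its end, in the units of the state.
- ctrl.get_obs(): the state, without advancing time (a new reading comes with each control period).
- ctrl.camera(name): name is "side" or "top" or "wrist"; returns (picture, depth): 384x512x3 uint8, red, green, blue; 384x512 float32, m along the optical axis (not along the pixel's ray), 0 where there is no reading.
- ctrl.camera_params(name): a dict with "K" (3x3 intrinsics, pixels), "cam_to_world" (4x4, takes a point from camera to world coordinates); the wrist camera has in their place "mount" (4x4, takes a point from camera to tool coordinates, whose origin is the TCP and whose axes are the flange's). Camera axes: x right, y down, z forward; pixel columns grow to the right and rows downward; lengths in m; the calibration is good to about 2 mm. A picture is of the moment at which its call begins: read the wrist's pose just before it. camera_params takes no time and is no camera call.
- ctrl.hand_in(): hands the job in; it is judged then, once.
Trained networks look in the newest picture that a camera, given by its name, has taken for a name from the list of things; names that differ only in an ending like _2 or _b are one class to them, and where a whole thing is asked for, a point or a joint stands for the part that bears it (a point fixed in the world has none). Each returns a list of dicts, best first, with "score" (0 to 1); they miss things now and then, are a little off and sometimes report something else, mostly with a low value. They report only what shows in the picture. A call takes as long as a camera call. They do not tell look-alikes from the thing itself.
- ctrl.outline_of(camera, target): "region" (384x512 bool, what is visible of it) and "position" ([column, row] in pixels, amid what is visible of it).
The state is a dict: "time_s": time; "q": joint angles; "dq": joint speeds; "joint_efforts": joint torques, N m; "eef_pos": TCP position; "eef_rot": TCP orientation; "wrist_force": force on the tool from outside, world axes, zero at the start; "torque": the same for the moment, N m; "opening": opening from 0.0 (shut) to 1.0 (fully open); "grasp_force": force on a finger pad.
Only numpy, scipy, OpenCV 4.12 (cv2) and the standard library are available. Lean on these libraries where they do the work, as an engineer would, in place of code of your own. Each camera call takes 0.05 s, during which the arm holds its last target. There are 200 camera calls.

## Working session

There is one attempt and no reset: what is moved stays moved. The work goes in short steps, Python scripts to look and compute and a tool call to move; the robot and the scene stay as the last step left them, time stands still between calls to the robot, and variables do not carry over. Pictures are saved under pics/ and viewed, at most 10 in all, crops included, and the job is handed in when it is done.

Besides the shell and the picture viewer there is one more tool, called in YAML: its name, and indented under it one key for each argument. apply_moves: Moves the arm, as the interface text tells. Its arguments: {"type":"object","properties":{"moves":{"type":"array"}},"required":["moves"]}

```bash
ls; mkdir -p pics; cat > h.py <<'E'
import numpy as np, cv2
from bench import ctrl
from scipy.spatial.transform import Rotation as R
def cam(n):
    o=ctrl.get_obs(); im,d=ctrl.camera(n); p=ctrl.camera_params(n); K=np.array(p['K'])
    if n=='wrist':
        T=np.eye(4);q=o['eef_rot'];T[:3,:3]=R.from_quat([q[1],q[2],q[3],q[0]]).as_matrix();T[:3,3]=o['eef_pos'];T=T@np.array(p['mount'])
    else: T=np.array(p['cam_to_world'])
    return im,d,K,T
def cloud(d,K,T):
    v,u=np.mgrid[:d.shape[0],:d.shape[1]]
    P=np.stack([(u-K[0,2])/K[0,0]*d,(v-K[1,2])/K[1,1]*d,d],-1)
    W=P@T[:3,:3].T+T[:3,3]; W[d<=0]=np.nan; return W
def proj(X,K,T):
    c=(np.asarray(X)-T[:3,3])@T[:3,:3]; return (K@(c/c[2]))[:2]
E
python3 - <<'E'
from h import *
for n in ['top','side']:
    im,d,K,T=cam(n); cv2.imwrite(f'pics/{n}0.png',cv2.resize(im[...,::-1],(800,600)))
    np.savez(f'{n}0.npz',im=im,d=d,K=K,T=T)
    W=cloud(d,K,T)
    for t in ['key_large','key_medium','key_small','cover','heatsink_top','lock_a_socket','stand','tray','magnifier','solder_spool','carton','box_base']:
        for r in ctrl.outline_of(n,t)[:3]:
            m=r['region']; w=W[m]; w=w[~np.isnan(w[:,0])]
            zt=np.percentile(w[:,2],95) if len(w) else 0
            top=w[w[:,2]>zt-.01] if len(w) else w
            rect=cv2.minAreaRect((top[:,:2]*1000).astype(np.float32)) if len(top)>5 else None
            print(n,t,round(r['score'],2),np.round(r['position']),m.sum(),'zt',round(float(zt),3),[np.round(x,0) for x in rect] if rect else '')
E
```

```text
pics
top key_large 0.91 [304. 255.] 415 zt 0.141 [array([ 405., -195.]), array([ 23., 109.]), np.float64(73.0)]
top key_large 0.7 [394. 180.] 473 zt 0.14 [array([ 616., -443.]), array([109.,  23.]), np.float64(17.0)]
top key_large 0.66 [402. 239.] 494 zt 0.141 [array([ 452., -462.]), array([109.,  23.]), np.float64(22.0)]
top key_medium 0.52 [355. 243.] 292 zt 0.149 [array([ 441., -324.]), array([20., 88.]), np.float64(8.0)]
top key_small 0.71 [352. 192.] 175 zt 0.146 [array([ 581., -320.]), array([67., 18.]), np.float64(82.0)]
top cover 0.71 [222. 217.] 2739 zt 0.117 [array([519.,  26.]), array([44., 70.]), np.float64(59.0)]
top heatsink_top 0.97 [225. 216.] 2695 zt 0.117 [array([519.,  26.]), array([44., 70.]), np.float64(59.0)]
top heatsink_top 0.68 [351. 219.] 322 zt 0.151 [array([ 512., -322.]), array([ 21., 108.]), np.float64(7.0)]
top lock_a_socket 0.71 [237. 185.] 650 zt 0.02 [array([519.,  25.]), array([128., 229.]), np.float64(58.0)]
top stand 0.92 [343. 214.] 1430 zt 0.073 [array([ 511., -316.]), array([205.,  75.]), np.float64(2.0)]
top tray 0.6 [114. 230.] 5580 zt 0.015 
[... 1877 characters left out ...]
.] 1187 zt 0.262 [array([ 696., -215.]), array([17., 62.]), np.float64(4.0)]
side tray 0.97 [234. 141.] 1996 zt 0.015 [array([472., 355.]), array([260., 205.]), np.float64(6.0)]
side magnifier 0.96 [317. 235.] 1188 zt 0.263 [array([ 696., -215.]), array([17., 61.]), np.float64(4.0)]
side solder_spool 0.81 [310. 156.] 291 zt 0.058 [array([752., 209.]), array([64., 58.]), np.float64(25.0)]
side carton 0.9 [333. 187.] 798 zt 0.071 [array([788., -61.]), array([252.,  98.]), np.float64(81.0)]
side carton 0.34 [232. 142.] 1960 zt 0.015 [array([472., 355.]), array([260., 205.]), np.float64(7.0)]
side box_base 0.56 [253. 202.] 1128 zt 0.048 [array([518., -29.]), array([211.,  96.]), np.float64(0.0)]
```

View pics/top0.png

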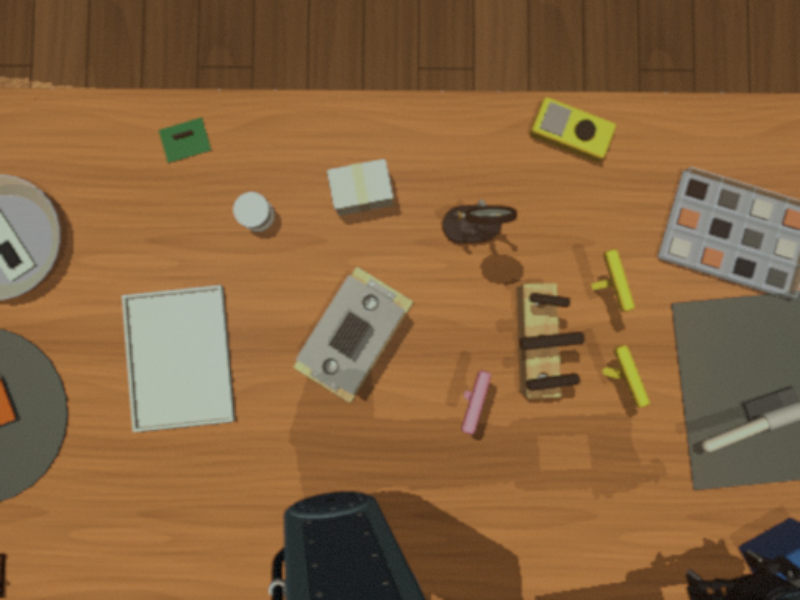

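```bash
python3 - <<'E'
from h import *
a=np.load('side0.npz')['im'][200:340,170:330,::-1]
cv2.imwrite('pics/side_crop.png',cv2.resize(a,(685,600),interpolation=cv2.INTER_CUBIC))
print(ctrl.get_obs(), ctrl.pinch_z); print(ctrl.camera_params('wrist')); print(np.load('top0.npz')['T'],np.load('side0.npz')['T'])
E
```

```text
{'time_s': 1.3, 'q': array([-1.46531958e+00,  1.80786966e-01,  1.60698019e+00, -1.93355020e-05,
        1.35378902e+00, -2.06293524e-01]), 'dq': array([ 5.55404309e-04, -7.65919149e-04, -1.36865644e-03,  6.80562064e-05,
       -1.77567000e-03, -6.49558336e-04]), 'joint_efforts': array([ 2.41946167e-03, -4.44841111e+01, -3.51675296e+01,  5.26240240e-05,
        7.95058277e-04, -1.09336361e-05]), 'eef_pos': array([ 0.1763951 , -0.54730344,  0.23130538]), 'eef_rot': array([ 1.77402462e-05,  9.87874173e-01,  1.55256619e-01, -1.03480662e-05]), 'wrist_force': array([-0.40940923,  0.03273104, -0.59456343]), 'torque': array([-0.05613059, -0.05445192,  0.03394661]), 'grasp_force': 0.0, 'opening': 1.0025050426423536} 0.0187
{'K': array([[298.19275136,   0.        , 253.3902251 ],
       [  0.        , 298.19275136, 189.49681626],
       [  0.        ,   0.        ,   1.        ]]), 'mount': array([[ 3.01239312e-04, -9.44553402e-01, -3.28357702e-01,
         8.49061025e-02],
       [ 9.99999785e-01,  4.75896098e-04, -4.51550338e-04,
        -9.83725137e-05],
       [ 5.82777557e-04, -3.28357495e-01,  9.44553342e-01,
        -1.42616518e-01],
       [ 0.00000000e+00,  0.00000000e+00,  0.00000000e+00,
         1.00000000e+00]])}
[[ 6.61756968e-03 -9.98478328e-01  5.47470269e-02  5.26065030e-01]
 [-9.99977085e-01 -6.68577404e-03 -1.06275081e-03 -6.01715941e-02]
 [ 1.42715991e-03 -5.47387396e-02 -9.98499691e-01  1.15879122e+00]
 [ 0.00000000e+00  0.00000000e+00  0.00000000e+00  1.00000000e+00]] [[ 0.99890308 -0.0373539   0.02823676  0.54653514]
 [-0.0453338  -0.6204704   0.78291847 -1.02880291]
 [-0.01172499 -0.78333975 -0.62148319  0.89042346]
 [ 0.          0.          0.          1.        ]]
```

View pics/side_crop.png

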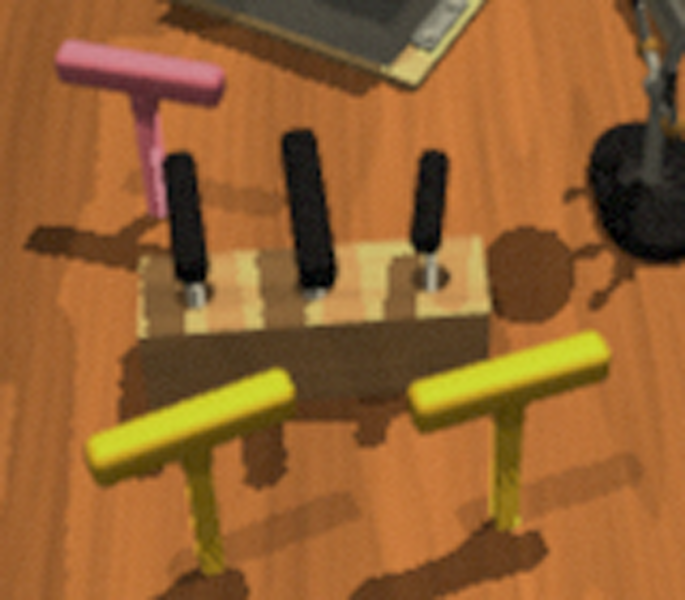

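Candidates (full-res top px): pink (304,255), yellow (394,180) and (402,239), black medium (355,243), black small (352,192), and black large (351,219). The large key is the black 110 x 22 bar in the middle hole; the side crop confirms it is the longest black bar. Next I'll view both locks up close with the wrist camera.

```bash
cat >> h.py <<'E'
def tool(th):
    t=np.radians(th); c,s=np.cos(t),np.sin(t); return R.from_matrix([[c,s,0],[s,-c,0],[0,0,-1]])
def plan(wps,jaw=1,start=None):
    """wps: list of (x,y,z mm,theta deg,rows); prints tool-frame rows"""
    o=ctrl.get_obs();q=o['eef_rot'];r=R.from_quat([q[1],q[2],q[3],q[0]]);p=o['eef_pos']*1000
    m=r.as_matrix();print('now',p.round(1),'th',np.degrees(np.arctan2(m[1,0],m[0,0])).round(2),'q',o['q'].round(2),'t',o['time_s'],'op',round(o['opening'],3))
    for x,y,z,th,n in wps:
        g=np.array([x,y,z]);dp=(g-p)/n;dr=((r.inv()*tool(th)).as_rotvec())/n
        for i in range(n):
            print((np.round(r.inv().apply(dp),1)).tolist(),np.round(np.degrees(dr),2).tolist())
            r=r*R.from_rotvec(dr);p=p+dp
        print('-')
E
python3 - <<'E'
from h import *
plan([(500,-190,235,96.5,12),(587,-93,165,96.5,3)])
E
```

```text
now [ 176.4 -547.3  231.3] th 17.86 q [-1.47  0.18  1.61 -0.    1.35 -0.21] t 1.3 op 1.003
[34.8, -20.1, -0.3] [0.0, 0.0, -6.55]
[36.9, -16.0, -0.3] [0.0, 0.0, -6.55]
[38.4, -11.7, -0.3] [0.0, 0.0, -6.55]
[39.5, -7.2, -0.3] [0.0, 0.0, -6.55]
[40.1, -2.6, -0.3] [0.0, 0.0, -6.55]
[40.1, 2.0, -0.3] [0.0, 0.0, -6.55]
[39.6, 6.5, -0.3] [0.0, 0.0, -6.55]
[38.6, 11.0, -0.3] [0.0, 0.0, -6.55]
[37.1, 15.3, -0.3] [0.0, 0.0, -6.55]
[35.1, 19.5, -0.3] [0.0, 0.0, -6.55]
[32.7, 23.4, -0.3] [0.0, 0.0, -6.55]
[29.8, 26.9, -0.3] [0.0, 0.0, -6.55]
-
[28.8, 32.5, 23.3] [-0.0, 0.0, 0.0]
[28.8, 32.5, 23.3] [-0.0, 0.0, 0.0]
[28.8, 32.5, 23.3] [-0.0, 0.0, 0.0]
-
```

apply_moves:
  moves:
    - {"jaw": 1,"offset": [34.8,-20.1,-0.3],"rot": [0,0,-6.55]}
    - {"jaw": 1,"offset": [36.9,-16,-0.3],"rot": [0,0,-6.55]}
    - {"jaw": 1,"offset": [38.4,-11.7,-0.3],"rot": [0,0,-6.55]}
    - {"jaw": 1,"offset": [39.5,-7.2,-0.3],"rot": [0,0,-6.55]}
    - {"jaw": 1,"offset": [40.1,-2.6,-0.3],"rot": [0,0,-6.55]}

```text
time_s: 1.92
eef_pos: [0.312, -0.3974, 0.233]
eef_rot: [0.0, 0.903, 0.429, 0.0]
wrist_force: [0.8, -1.2, -0.7]
opening: 0.999
grasp_force: 0.0
```

apply_moves:
  moves:
    - {"jaw": 1,"offset": [40.1,2,-0.3],"rot": [0,0,-6.55]}
    - {"jaw": 1,"offset": [39.6,6.5,-0.3],"rot": [0,0,-6.55]}
    - {"jaw": 1,"offset": [38.6,11,-0.3],"rot": [0,0,-6.55]}
    - {"jaw": 1,"offset": [37.1,15.3,-0.3],"rot": [0,0,-6.55]}
    - {"jaw": 1,"offset": [35.1,19.5,-0.3],"rot": [0,0,-6.55]}

```text
time_s: 2.55
eef_pos: [0.4468, -0.2486, 0.2345]
eef_rot: [0.0, 0.746, 0.666, 0.0]
wrist_force: [0.2, -0.7, -0.2]
opening: 1.002
grasp_force: 0.0
```

apply_moves:
  moves:
    - {"jaw": 1,"offset": [32.7,23.4,-0.3],"rot": [0,0,-6.55]}
    - {"jaw": 1,"offset": [29.8,26.9,-0.3],"rot": [0,0,-6.55]}
    - {"jaw": 1,"offset": [28.8,32.5,23.3],"rot": [0,0,0]}
    - {"jaw": 1,"offset": [28.8,32.5,23.3],"rot": [0,0,0]}
    - {"jaw": 1,"offset": [28.8,32.5,23.3],"rot": [0,0,0]}

```text
time_s: 3.18
eef_pos: [0.5882, -0.0922, 0.1645]
eef_rot: [0.0, 0.666, 0.746, 0.0]
wrist_force: [0.5, 0.6, -0.4]
opening: 0.997
grasp_force: 0.0
```

```bash
python3 - <<'E'
from h import *
import time
ctrl.camera('wrist');ctrl.camera('wrist');ctrl.camera('wrist')
im,d,K,T=cam('wrist'); np.savez('w1.npz',im=im,d=d,K=K,T=T)
cv2.imwrite('pics/w1.png',cv2.resize(im[...,::-1],(800,600)))
W=cloud(d,K,T)
for t in ['lock_a_socket','heatsink_top','cover']:
    for r in ctrl.outline_of('wrist',t)[:3]:
        w=W[r['region']];print(t,round(r['score'],2),r['position'],r['region'].sum(),np.nanmedian(w,0).round(4))
plan([(470,-23,165,96.5,4)])
E
```

```text
heatsink_top 0.89 [195.4, 53.5] 31359 [0.5395 0.0074 0.0823]
now [587.2 -94.3 165.9] th 96.41 q [-0.36  0.29  1.62 -0.    1.24 -0.47] t 3.525 op 0.999
[21.0, -27.1, 0.2] [0.01, 0.01, -0.02]
[21.0, -27.1, 0.2] [0.01, 0.01, -0.02]
[21.0, -27.1, 0.2] [0.01, 0.01, -0.02]
[21.0, -27.1, 0.2] [0.01, 0.01, -0.02]
-
```

View pics/w1.png

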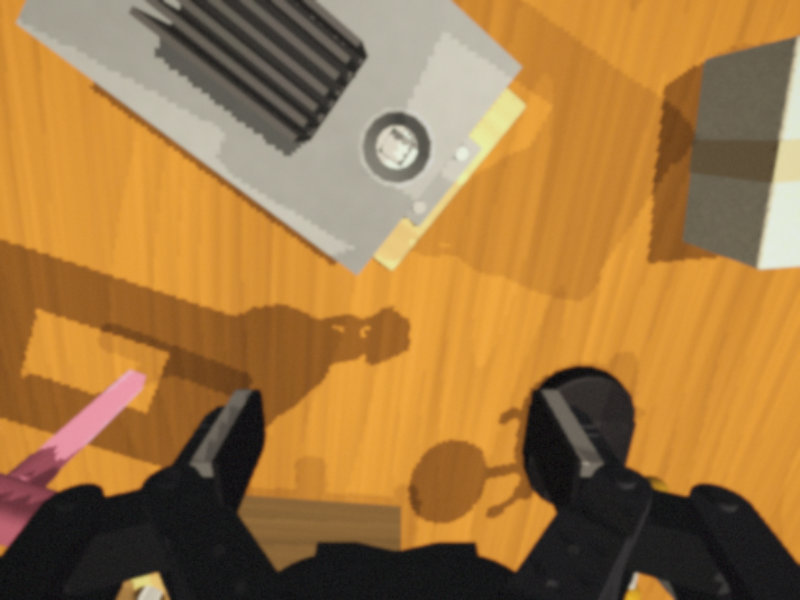

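The wrist view shows one lock well with its steel socket at about (253,93) full-res, and the heat sink at upper left. Next is the other lock.

apply_moves:
  moves:
    - {"jaw": 1,"offset": [21,-27,0],"rot": [0,0,0]}
    - {"jaw": 1,"offset": [21,-27,0],"rot": [0,0,0]}
    - {"jaw": 1,"offset": [21,-27,0],"rot": [0,0,0]}
    - {"jaw": 1,"offset": [21,-27,0],"rot": [0,0,0]}
    - {"jaw": 1,"offset": [0,0,0],"rot": [0,0,0]}

```text
time_s: 4.15
eef_pos: [0.4689, -0.0218, 0.1657]
eef_rot: [0.0, 0.666, 0.746, 0.0]
wrist_force: [0.9, 0.0, 0.6]
opening: 0.997
grasp_force: 0.0
```

```bash
python3 - <<'E'
from h import *
ctrl.camera('wrist')
im,d,K,T=cam('wrist'); np.savez('w2.npz',im=im,d=d,K=K,T=T)
crops=[]
for f in ['w1.npz','w2.npz']:
    a=np.load(f);im,d,K,T=[a[k] for k in ['im','d','K','T']];W=cloud(d,K,T)
    # cover top plane fit
    m=(abs(W[...,2]-.082)<.004); m=cv2.morphologyEx(m.astype(np.uint8),cv2.MORPH_OPEN,np.ones((3,3)))>0
    x=W[m];print(f,'cover top z',np.median(x[:,2]).round(4), 'minrect',cv2.minAreaRect((x[:,:2]*1000).astype(np.float32)))
    # project nominal well centre area : dark ring; find via depth between .045 and .078 within neighbourhood
    g=(577,-9) if f=='w1.npz' else (461,61)
    u,v=proj(np.array([g[0],g[1],62])/1000,K,T); print('pred px',u,v)
    u,v=int(u),int(v); c=im[v-32:v+32,u-32:u+32]; crops.append(cv2.resize(c[...,::-1],(390,390),interpolation=cv2.INTER_CUBIC)); 
    near=(np.hypot(W[...,0]*1000-g[0],W[...,1]*1000-g[1])<25)
    low=near&(W[...,2]<.079)&(W[...,2]>.03); print('well centre mean',(W[low].mean(0)*1000).round(1),low.sum(), np.percentile(W[low][:,2],[2,10,50,90]).round(4))
    np.set_printoptions(linewidth=200)
    print((W[v-12:v+13:2,u-12:u+13:2,2]*1000).round(0))
cv2.imwrite('pics/locks.png',np.hstack(crops))
plan([])
E
```

```text
w1.npz cover top z 0.082 minrect ((474.40966796875, -36.69140625), (315.38311767578125, 173.06072998046875), 40.213565826416016)
pred px 253.34950875174917 89.13654003263495
well centre mean [577.6 -12.2  65.4] 1304 [0.0512 0.0519 0.0656 0.0767]
[[79. 78. 75. 71. 70. 69. 69. 69. 69. 70. 73. 75. 78.]
 [76. 72. 71. 68. 65. 65. 64. 64. 64. 66. 67. 71. 74.]
 [73. 69. 67. 64. 61. 63. 61. 61. 61. 62. 63. 67. 71.]
 [69. 67. 63. 62. 63. 24. 53. 63. 62. 62. 63. 63. 68.]
 [68. 63. 62. 62. 52. 52. 52. 51. 52. 62. 62. 62. 64.]
 [64. 63. 61. 62. 52. 53. 51. 52. 51. 52. 61. 60. 62.]
 [63. 62. 62. 51. 52. 52. 53. 52. 53. 52. 52. 61. 63.]
 [61. 62. 56. 53. 51. 52. 52. 52. 52. 52. 52. 53. 12.]
 [62. 62. 51. 53. 52. 52. 52. 52. 52. 51. 51. 53. 61.]
 [61. 23. 52. 51. 52. 52. 52. 52. 53. 53. 52. 59. 61.]
 [64. 62. 52. 52. 52. 52. 52. 52. 52. 52. 51. 61. 62.]
 [65. 63. 62. 52. 52. 52. 51. 51. 53. 53. 62. 63. 62.]
 [66. 63. 62. 63. 62. 52. 52. 52. nan 57. 63. 62. 64.]]
w2.npz cover top z 0.082 minrect ((471.90545654296875, -55.38916015625), (304.6433410644531, 180.85574340820312), 58.49768829345703)
pred 
[... 216 characters left out ...]
 73.]
 [73. 70. 66. 63. 63. 62. 62. 62. 63. 61. 63. 67. 70.]
 [69. 67. 60. 62. 13. 51. 52. 62. 62. 61. 62. 62. 66.]
 [66. 62. 62. 62. 52. 52. 53. 53. 51. 62. 62. 61. 65.]
 [64. 62. 60. 56. 52. 51. 52. 52. 52. 51. 52. 61. 62.]
 [64. 64. 62. 53. 52. 53. 52. 52. 52. 52. 53. 23. 57.]
 [63. 62. 61. 52. 52. 51. 52. 53. 53. 52. 51. 52. 61.]
 [62. 62. 52. 52. 52. 53. 51. 51. 53. 52. 52. 56. 62.]
 [63. 63. 52. 52. 52. 51. 52. 51. 51. 52. 51. 64. 62.]
 [63. 56. 52. 51. 52. 53. 52. 52. 54. 52. 55. 62. 62.]
 [64. 63. 62. 53. 51. 52. 52. 51. 53. 52. 63. 61. 61.]
 [67. 63. 62. 62. 63. 53. 52. 52. 51. 54. 61. 61. 65.]]
now [471.1 -22.9 166.2] th 96.41 q [-0.3   0.02  1.93 -0.    1.2  -0.41] t 4.25 op 1.001
```

View pics/locks.png

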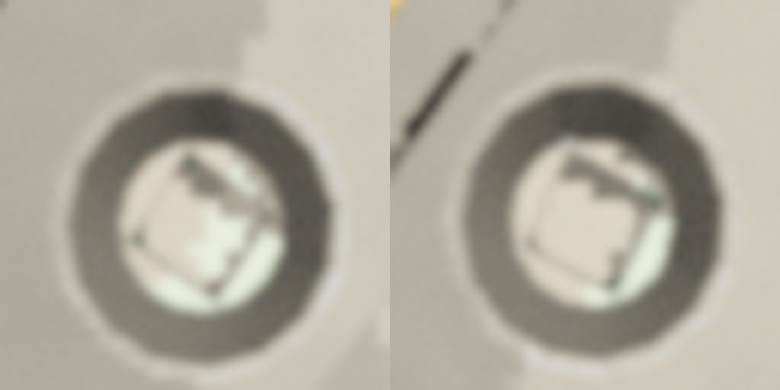

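```bash
cat >> h.py <<'E'
from scipy.optimize import minimize
def socket(f,g):
    a=np.load(f);im,d,K,T=[a[k] for k in ['im','d','K','T']];W=cloud(d,K,T)*1000
    near=np.hypot(W[...,0]-g[0],W[...,1]-g[1])<14
    fl=W[near&(abs(W[...,2]-52)<4)][:,:2]; rim=W[near&(abs(W[...,2]-62)<2.5)][:,:2]
    P=np.vstack([fl,rim]);lab=np.r_[np.ones(len(fl)),np.zeros(len(rim))]
    def cost(p,s=13.5):
        c,n=np.cos(p[2]),np.sin(p[2]);Q=P-p[:2];x=abs(Q[:,0]*c+Q[:,1]*n);y=abs(-Q[:,0]*n+Q[:,1]*c)
        z=(s/2-np.maximum(x,y))/.4; pr=1/(1+np.exp(-z)); return np.mean((pr-lab)**2)
    best=min((minimize(cost,[*fl.mean(0),np.radians(t)],method='Nelder-Mead') for t in range(0,90,15)),key=lambda r:r.fun)
    well=W[np.isfinite(W[...,2])&(np.hypot(W[...,0]-g[0],W[...,1]-g[1])<26)&(W[...,2]<79)&(W[...,2]>66)][:,:2]
    wc=cv2.minEnclosingCircle(well.astype(np.float32))
    return best.x[:2],np.degrees(best.x[2])%90,best.fun,len(fl),wc
E
python3 - <<'E'
from h import *
for f,g in [('w1.npz',(577,-12)),('w2.npz',(461,59))]: print(socket(f,g))
# heatsink from w1/w2 & top for yaw
for f in ['w1.npz','w2.npz']:
    a=np.load(f);W=cloud(a['d'],a['K'],a['T'])*1000
    x=W[(abs(W[...,2]-118)<3)&(np.hypot(W[...,0]-519,W[...,1]-25)<60)]
    if len(x)>20: print(cv2.minAreaRect(x[:,:2].astype(np.float32)),len(x))
# large key bar seen from top/side cams
for n in ['top','side']:
    a=np.load(n+'0.npz');W=cloud(a['d'],a['K'],a['T'])*1000
    x=W[(abs(W[...,2]-149)<4)&(np.hypot(W[...,0]-511,W[...,1]+325)<62)&(abs(W[...,0]-511)<30)]
    print(n,cv2.minAreaRect(x[:,:2].astype(np.float32)),len(x),x.mean(0).round(1))
plan([(505,-210,230,96.5,5),(511,-325,230,96.5,3),(511,-325,190,96.5,2)])
E
```

```text
(array([577.63605661, -12.21230471]), np.float64(61.663548433063426), np.float64(0.02429743432214103), 282, ((577.67529296875, -12.116329193115234), 14.910135269165039))
(array([461.7841276 ,  58.83620088]), np.float64(69.98256774650534), np.float64(0.026808290520721218), 282, ((461.82928466796875, 58.92294692993164), 14.950718879699707))
((519.5675048828125, 23.26900291442871), (44.065284729003906, 70.51504516601562), 58.68715286254883) 3505
((520.0186767578125, 23.170543670654297), (44.19942092895508, 70.95945739746094), 58.44160842895508) 3354
top ((511.4002990722656, -321.7608337402344), (21.07859230041504, 106.1635971069336), 5.803461074829102) 290 [ 511.2 -321.6  148. ]
side ((510.7486572265625, -328.2245788574219), (20.138580322265625, 109.47930908203125), 6.405972957611084) 253 [ 511.3 -331.7  147.8]
now [471.1 -22.9 166.2] th 96.41 q [-0.3   0.02  1.93 -0.    1.2  -0.41] t 4.25 op 1.001
[-38.0, 2.6, -12.7] [0.03, 0.02, -0.02]
[-37.9, 2.6, -12.7] [0.03, 0.02, -0.02]
[-37.9, 2.6, -12.7] [0.03, 0.02, -0.02]
[-37.9, 2.5, -12.7] [0.03, 0.02, -0.02]
[-37.9, 2.5, -12.8] [0.03, 0.02, -0.02]
-
[-38.3, -2.4, 0.0] [-0.0, -0.0, -0.0]
[-38.3, -2.4, 0.0] [-0.0, -0.0, -0.0]
[-38.3, -2.4, 0.0] [-0.0, -0.0, -0.0]
-
[0.0, -0.0, 20.0] [0.0, 0.0, -0.0]
[0.0, -0.0, 20.0] [0.0, 0.0, -0.0]
-
```

Locks measured: near lock at (577.6,-12.2), square at 61.7° (3.2° open); far lock at (461.8,58.8), 70.0° (11.5° open). I'll go above the key.

apply_moves:
  moves:
    - {"jaw": 0.55,"offset": [-38,2.6,-12.7],"rot": [0,0,0]}
    - {"jaw": 0.55,"offset": [-38,2.6,-12.7],"rot": [0,0,0]}
    - {"jaw": 0.55,"offset": [-38,2.6,-12.7],"rot": [0,0,0]}
    - {"jaw": 0.55,"offset": [-38,2.6,-12.7],"rot": [0,0,0]}
    - {"jaw": 0.55,"offset": [-38,2.6,-12.7],"rot": [0,0,0]}

```text
time_s: 4.88
eef_pos: [0.5054, -0.2121, 0.2294]
eef_rot: [0.001, 0.667, 0.745, 0.0]
wrist_force: [0.3, 0.2, -0.9]
opening: 0.549
grasp_force: 0.0
```

apply_moves:
  moves:
    - {"jaw": 0.55,"offset": [-38,-2.4,0],"rot": [0,0,0]}
    - {"jaw": 0.55,"offset": [-38,-2.4,0],"rot": [0,0,0]}
    - {"jaw": 0.55,"offset": [-38,-2.4,0],"rot": [0,0,0]}
    - {"jaw": 0.55,"offset": [0,0,0],"rot": [0,0,0]}
    - {"jaw": 0.55,"offset": [0,0,0],"rot": [0,0,0]}

```text
time_s: 5.5
eef_pos: [0.5103, -0.324, 0.2283]
eef_rot: [-0.0, 0.667, 0.745, 0.0]
wrist_force: [-0.1, 1.0, 0.2]
opening: 0.548
grasp_force: 0.0
```

```bash
cat >> h.py <<'E'
def bar(W,g,zt=149,half=24):
    m=np.isfinite(W[...,2])&(abs(W[...,2]-zt)<6)&(abs(W[...,0]-g[0])<half)&(abs(W[...,1]-g[1])<65)
    x=W[m]; return cv2.minAreaRect(x[:,:2].astype(np.float32)),len(x),np.percentile(x[:,2],[5,50,95]).round(1)
E
python3 - <<'E'
from h import *
im,d,K,T=cam('wrist'); np.savez('w3.npz',im=im,d=d,K=K,T=T); W=cloud(d,K,T)*1000
cv2.imwrite('pics/w3.png',cv2.resize(im[...,::-1],(800,600)))
for g in [(511,-325),(441,-328),(581,-323)]: print(bar(W,g))
st=W[np.isfinite(W[...,2])&(abs(W[...,2]-70)<3)&(abs(W[...,1]+325)<50)&(abs(W[...,0]-511)<120)]
print('stand',cv2.minAreaRect(st[:,:2].astype(np.float32)),len(st))
plan([])
E
```

```text
(((511.5880126953125, -324.41082763671875), (21.947689056396484, 108.25890350341797), 6.269946098327637), 3350, array([144.5, 148.4, 149.8]))
(((441.9790344238281, -326.9405517578125), (18.897336959838867, 87.72329711914062), 8.387533187866211), 2286, array([144.1, 146.4, 147.8]))
(((591.1016845703125, -318.7933044433594), (50.390254974365234, 16.770465850830078), 78.37308502197266), 767, array([143.2, 144.9, 147.3]))
stand ((509.31170654296875, -325.29638671875), (200.69834899902344, 60.612911224365234), 1.7695403099060059) 6714
now [ 510.4 -323.3  228.4] th 96.45 q [-0.76  0.25  1.53  0.    1.36 -0.87] t 5.55 op 0.552
```

View pics/w3.png

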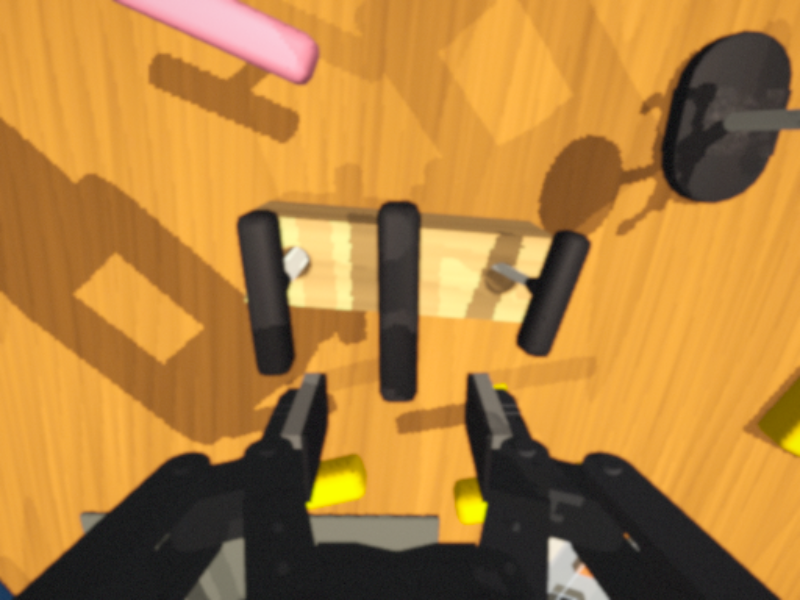

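apply_moves:
  moves:
    - {"jaw": 0.55,"offset": [-1.2,1,30],"rot": [0,0,0]}
    - {"jaw": 0.55,"offset": [0,0,30],"rot": [0,0,0]}
    - {"jaw": 0.55,"offset": [0,0,30],"rot": [0,0,0]}
    - {"jaw": 0.55,"offset": [0,0,22],"rot": [0,0,0]}
    - {"jaw": 0.55,"offset": [0,0,0],"rot": [0,0,0]}

```text
time_s: 6.18
eef_pos: [0.5106, -0.3225, 0.1147]
eef_rot: [-0.002, 0.666, 0.746, 0.0]
wrist_force: [0.7, -0.5, -0.2]
opening: 0.552
grasp_force: 0.0
```

apply_moves:
  moves:
    - {"jaw": 0.1,"offset": [0,0,0],"rot": [0,0,0]}
    - {"jaw": 0,"offset": [0,0,0],"rot": [0,0,0]}
    - {"jaw": 0,"offset": [0,0,0],"rot": [0,0,0]}
    - {"jaw": 0,"offset": [0,0,0],"rot": [0,0,0]}
    - {"jaw": 0,"offset": [0,0,0],"rot": [0,0,0]}

```text
time_s: 6.8
eef_pos: [0.5124, -0.3252, 0.1182]
eef_rot: [0.001, 0.666, 0.746, 0.0]
wrist_force: [0.0, 0.9, 5.9]
opening: 0.247
grasp_force: 60.2
```

```bash
python3 - <<'E'
from h import *
plan([(511.5,-324.4,240,96.4,6),(577,-60,240,61.6,8)])
E
```

```text
now [ 512.4 -325.2  118.2] th 96.46 q [-0.76  0.37  1.62  0.    1.15 -0.87] t 6.8 op 0.247
[0.1, -0.1, -20.3] [0.02, 0.02, 0.01]
[0.1, -0.1, -20.3] [0.02, 0.02, 0.01]
[0.1, -0.1, -20.3] [0.02, 0.02, 0.01]
[0.1, -0.1, -20.3] [0.02, 0.02, 0.01]
[0.1, -0.1, -20.3] [0.02, 0.02, 0.01]
[0.1, -0.1, -20.3] [0.02, 0.02, 0.01]
-
[31.9, 11.8, -0.0] [0.0, 0.0, 4.35]
[32.7, 9.4, -0.0] [0.0, 0.0, 4.35]
[33.4, 6.9, -0.0] [0.0, 0.0, 4.35]
[33.8, 4.3, -0.0] [0.0, 0.0, 4.35]
[34.0, 1.7, -0.0] [0.0, 0.0, 4.35]
[34.0, -0.9, -0.0] [0.0, 0.0, 4.35]
[33.9, -3.4, -0.0] [0.0, 0.0, 4.35]
[33.5, -6.0, -0.0] [0.0, 0.0, 4.35]
-
```

apply_moves:
  moves:
    - {"jaw": 0,"offset": [0,0,-12],"rot": [0,0,0]}
    - {"jaw": 0,"offset": [0,0,-25],"rot": [0,0,0]}
    - {"jaw": 0,"offset": [0,0,-30],"rot": [0,0,0]}
    - {"jaw": 0,"offset": [0,0,-30],"rot": [0,0,0]}
    - {"jaw": 0,"offset": [0,0,-25],"rot": [0,0,0]}

```text
time_s: 7.42
eef_pos: [0.5113, -0.3245, 0.2401]
eef_rot: [0.0, 0.666, 0.746, -0.0]
wrist_force: [0.4, -0.2, -1.5]
opening: 0.246
grasp_force: 59.3
```

apply_moves:
  moves:
    - {"jaw": 0,"offset": [31.9,11.8,0],"rot": [0,0,4.35]}
    - {"jaw": 0,"offset": [32.7,9.4,0],"rot": [0,0,4.35]}
    - {"jaw": 0,"offset": [33.4,6.9,0],"rot": [0,0,4.35]}
    - {"jaw": 0,"offset": [33.8,4.3,0],"rot": [0,0,4.35]}
    - {"jaw": 0,"offset": [34,1.7,0],"rot": [0,0,4.35]}

```text
time_s: 8.05
eef_pos: [0.5521, -0.158, 0.2387]
eef_rot: [-0.0, 0.796, 0.606, -0.0]
wrist_force: [0.5, -1.3, -1.6]
opening: 0.25
grasp_force: 59.3
```

apply_moves:
  moves:
    - {"jaw": 0,"offset": [34,-0.9,0],"rot": [0,0,4.35]}
    - {"jaw": 0,"offset": [33.9,-3.4,0],"rot": [0,0,4.35]}
    - {"jaw": 0,"offset": [33.5,-6,0],"rot": [0,0,4.35]}
    - {"jaw": 0,"offset": [0,0,0],"rot": [0,0,0]}
    - {"jaw": 0,"offset": [0,0,0],"rot": [0,0,0]}

```text
time_s: 8.68
eef_pos: [0.5765, -0.0603, 0.2386]
eef_rot: [0.0, 0.858, 0.513, -0.0]
wrist_force: [0.3, -0.6, -1.4]
opening: 0.246
grasp_force: 59.2
```

```bash
python3 - <<'E'
from h import *
im,d,K,T=cam('wrist'); np.savez('w4.npz',im=im,d=d,K=K,T=T); W=cloud(d,K,T)*1000
cv2.imwrite('pics/w4.png',cv2.resize(im[...,::-1],(800,600)))
o=ctrl.get_obs(); 
P=[]
for i in range(5): o=ctrl.get_obs(); P.append(o['eef_pos']*1000)
print(np.round(P,1)); plan([])
E
```

```text
[[576.4 -60.8 238.5]
 [576.4 -60.8 238.5]
 [576.4 -60.8 238.5]
 [576.4 -60.8 238.5]
 [576.4 -60.8 238.5]]
now [576.4 -60.8 238.5] th 61.67 q [-0.31  0.19  1.59 -0.    1.37  0.19] t 8.725 op 0.247
```

View pics/w4.png

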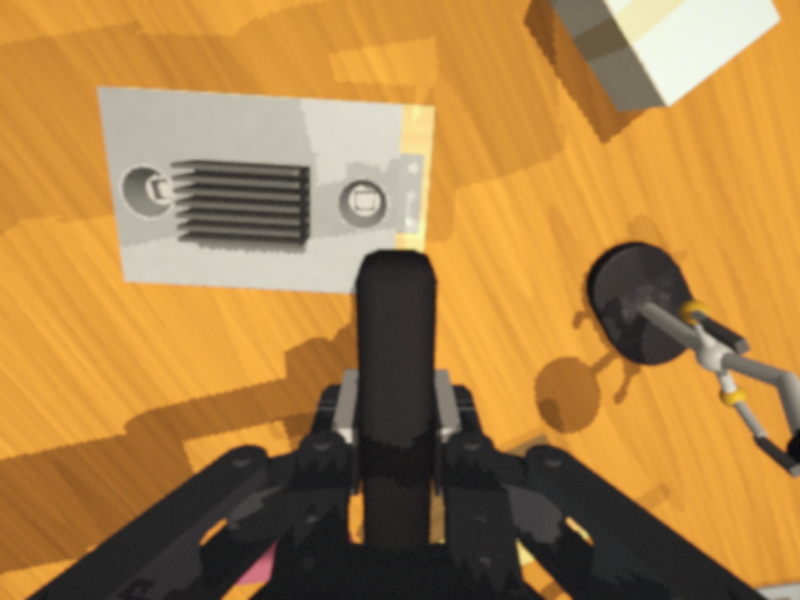

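Key is held; in this view the bar runs straight up the image from (400,260), with the near socket at (363,200). I'll check key tilt and offset by depth.

```bash
cat >> h.py <<'E'
def keyfit(f=None):
    o=ctrl.get_obs();q=o['eef_rot'];r=R.from_quat([q[1],q[2],q[3],q[0]]);p=o['eef_pos']*1000
    im,d,K,T=cam('wrist');W=cloud(d,K,T)*1000;L=(W-p)@r.as_matrix()
    m=np.isfinite(L[...,2])&(abs(L[...,0])<70)&(abs(L[...,1])<9)&(L[...,2]<-12)&(L[...,2]>-50)
    x=L[m]; c=np.polyfit(x[:,0],x[:,2],1) 
    print('bar top: slope deg',np.degrees(np.arctan(c[0])).round(2),'z at0',c[1].round(1),'x range',np.percentile(x[:,0],[.5,99.5]).round(1),len(x))
    m=np.isfinite(L[...,2])&(abs(L[...,0]-40)<20)&(abs(L[...,1])<20)&(L[...,2]<-20)&(L[...,2]>-50);e=L[m]
    print('bar edges y',np.percentile(e[:,1],[1,99]).round(2),'mid-fit',cv2.fitLine(x[:,:2].astype(np.float32),cv2.DIST_L2,0,.01,.01).ravel().round(3))
    im,d,K,T=cam('side');W=cloud(d,K,T)*1000;L=(W-p)@r.as_matrix()
    m=np.isfinite(L[...,2])&(abs(L[...,0])<25)&(abs(L[...,1])<25)&(L[...,2]>10)&(L[...,2]<130);x=L[m]
    for lo in range(10,130,15):
        s=x[(x[:,2]>=lo)&(x[:,2]<lo+15)]
        if len(s)>3: print('shaft tz',lo,s.mean(0).round(1),s.min(0).round(1),s.max(0).round(1),len(s))
    print('tip tz',x[:,2].max().round(1))
E
python3 - <<'E'
from h import *
keyfit()
E
```

```text
bar top: slope deg 1.61 z at0 -30.2 x range [-36.9  54.5] 7767
bar edges y [-10.69  10.57] mid-fit [ 1.000e+00 -1.000e-03  1.573e+01  3.000e-03]
shaft tz 10 [-7.6  2.4 17.3] [-12.2  -4.1  10. ] [ 5.   9.1 24.3] 22
shaft tz 25 [-6.   2.5 32.5] [-10.9  -5.3  25.4] [ 4.3  7.1 39.9] 28
shaft tz 40 [-6.4  1.4 47.3] [-11.7  -5.7  41.9] [ 4.5  7.7 53.9] 22
shaft tz 55 [-6.1  1.5 62.2] [-11.3  -5.3  55. ] [ 4.3  6.5 69.3] 29
shaft tz 70 [-6.7  1.3 78.2] [-11.9  -6.5  70.5] [ 3.9  6.7 85. ] 24
shaft tz 85 [-6.1  1.3 92.8] [-12.3  -7.1  85.4] [ 1.5  6.3 99.5] 23
shaft tz 100 [ -6.3   0.8 103.7] [ -9.6  -6.5 100.3] [  3.5   6.8 107.7] 12
tip tz 107.7
```

```bash
python3 - <<'E'
from h import *
for f,th in [('w1.npz',96.4),('w4.npz',61.67)]:
    a=np.load(f);W=cloud(a['d'],a['K'],a['T'])*1000
    m=np.isfinite(W[...,2])&(abs(W[...,2]-82)<2.5)&(np.hypot(W[...,0]-519,W[...,1]-24)<110); x=W[m]
    A=np.c_[x[:,:2]-[519,24],np.ones(len(x))];c=np.linalg.lstsq(A,x[:,2],rcond=None)[0]
    t=np.radians(th);print(f,len(x),'slope along tool x deg',np.degrees(c[0]*np.cos(t)+c[1]*np.sin(t)).round(2),'along y',np.degrees(c[0]*np.sin(t)-c[1]*np.cos(t)).round(2),c[2].round(1))
print(socket('w4.npz',(577,-12)))
plan([(577.6,-12.2,215,61.67,3),(577.6,-12.2,178,61.67,2)])
E
```

```text
w1.npz 22095 slope along tool x deg 0.05 along y 0.0 82.0
w4.npz 16058 slope along tool x deg 0.05 along y -0.01 82.0
(array([577.64736751, -12.36469511]), np.float64(63.582227292220885), np.float64(0.029623022741601987), 146, ((577.677734375, -12.206636428833008), 14.862290382385254))
now [576.4 -61.1 238.5] th 61.61 q [-0.31  0.19  1.59 -0.    1.37  0.19] t 8.825 op 0.246
[14.5, -7.4, 7.8] [-0.0, 0.01, -0.02]
[14.5, -7.4, 7.8] [-0.0, 0.01, -0.02]
[14.5, -7.4, 7.8] [-0.0, 0.01, -0.02]
-
[-0.0, 0.0, 18.5] [0.0, -0.0, 0.0]
[-0.0, 0.0, 18.5] [0.0, -0.0, 0.0]
-
```

```bash
python3 - <<'E'
from h import *
o=ctrl.get_obs();q=o['eef_rot'];r=R.from_quat([q[1],q[2],q[3],q[0]]);p=o['eef_pos']*1000
a=np.load('w4.npz');L=(cloud(a['d'],a['K'],a['T'])*1000-p)@r.as_matrix()
for lo in range(-40,60,8):
    m=np.isfinite(L[...,2])&(L[...,0]>=lo)&(L[...,0]<lo+8)&(abs(L[...,1])<7)&(L[...,2]<-12)&(L[...,2]>-60);x=L[m]
    if len(x)>5: print(lo,len(x),np.percentile(x[:,2],[10,50,90]).round(1))
im,d,K,T=cam('side')
# shaft silhouette edges: sample rows
c=[]
for tz in range(25,106,10):
    X=(p+r.apply([-6,0,tz]))/1000;u,v=proj(X,K,T);u,v=int(round(u)),int(round(v))
    dep=((X-T[:3,3])@T[:3,:3])[2]
    row=d[v,u-10:u+11];g=np.where(abs(row-dep)<.03)[0]
    c.append((tz,u,v,(g.mean()+u-10-proj((p+r.apply([0,0,tz]))/1000,K,T)[0]).round(2) if len(g) else None,len(g)))
print(c, K[0,0])
E
```

```text
-40 215 [-31.3 -30.6 -29.8]
-32 381 [-31.3 -30.6 -29.8]
-24 387 [-31.3 -30.6 -29.9]
-16 422 [-31.3 -30.6 -29.8]
-8 450 [-31.3 -30.7 -29.8]
0 471 [-31.4 -30.6 -29.9]
8 501 [-31.4 -30.7 -29.8]
16 532 [-31.4 -30.7 -29.9]
24 574 [-31.5 -30.7 -29.9]
32 605 [-31.5 -30.7 -29.9]
40 639 [-31.5 -30.7 -29.9]
48 951 [-30.8 -28.8 -18.7]
[(25, 262, 160, np.float64(-0.29), 6), (35, 262, 163, np.float64(-0.34), 6), (45, 262, 166, np.float64(-0.39), 6), (55, 262, 169, np.float64(-0.44), 6), (65, 262, 171, np.float64(-0.49), 6), (75, 262, 174, np.float64(-0.54), 6), (85, 262, 177, np.float64(-0.59), 6), (95, 262, 180, np.float64(-0.64), 6), (105, 262, 182, np.float64(-1.19), 5)] 415.89437526463917
```

apply_moves:
  moves:
    - {"jaw": 0,"offset": [14.7,-7.3,8],"rot": [0,0,0]}
    - {"jaw": 0,"offset": [14.7,-7.3,8],"rot": [0,0,0]}
    - {"jaw": 0,"offset": [14.6,-7.4,8],"rot": [0,0,0]}
    - {"jaw": 0,"offset": [0,0,15],"rot": [0,0,0]}
    - {"jaw": 0,"offset": [0,0,0],"rot": [0,0,0]}

```text
time_s: 9.5
eef_pos: [0.577, -0.0104, 0.1974]
eef_rot: [-0.001, 0.858, 0.513, -0.001]
wrist_force: [0.3, 0.4, -1.8]
opening: 0.248
grasp_force: 59.2
```

```bash
cat >> h.py <<'E'
def meas(n=6):
    P=[];th=[]
    for i in range(n):
        ctrl.camera('wrist');o=ctrl.get_obs();q=o['eef_rot'];m=R.from_quat([q[1],q[2],q[3],q[0]]).as_matrix();P.append(o['eef_pos']*1000);th.append(np.degrees(np.arctan2(m[1,0],m[0,0])))
    print('mean',np.mean(P,0).round(2),'sd',np.std(P,0).round(2),'th',np.mean(th).round(2),np.std(th).round(2),'F',o['wrist_force'].round(1),'t',o['time_s']);return np.mean(P,0),np.mean(th)
def todelta(dx,dy,th):
    t=np.radians(th);print('tool dx,dy',round(np.cos(t)*dx+np.sin(t)*dy,2),round(np.sin(t)*dx-np.cos(t)*dy,2))
E
python3 - <<'E'
from h import *
p,th=meas(); todelta(577.9-p[0],-11.9-p[1],th)
E
```

```text
mean [578.32 -11.23 199.53] sd [0.35 0.19 0.6 ] th 61.64 0.02 F [-0.2 -0.1 -1.5] t 9.8
tool dx,dy -0.79 -0.05
```

apply_moves:
  moves:
    - {"jaw": 0,"offset": [-0.8,0,14],"rot": [0,0,0]}
    - {"jaw": 0,"offset": [0,0,10],"rot": [0,0,0]}
    - {"jaw": 0,"offset": [0,0,5],"rot": [0,0,0]}
    - {"jaw": 0,"offset": [0,0,3],"rot": [0,0,0]}
    - {"jaw": 0,"offset": [0,0,0],"rot": [0,0,0]}

```text
time_s: 10.42
eef_pos: [0.5779, -0.0116, 0.1674]
eef_rot: [-0.0, 0.859, 0.513, -0.0]
wrist_force: [0.2, 0.3, -1.5]
opening: 0.242
grasp_force: 59.2
```

apply_moves:
  moves:
    - {"jaw": 0,"offset": [0,0,3],"rot": [0,0,0]}
    - {"jaw": 0,"offset": [0,0,3],"rot": [0,0,0]}
    - {"jaw": 0,"offset": [0,0,0],"rot": [0,0,0]}
    - {"jaw": 0,"offset": [0,0,0],"rot": [0,0,-5]}
    - {"jaw": 0,"offset": [0,0,0],"rot": [0,0,-5]}

```text
time_s: 11.05
eef_pos: [0.5781, -0.0118, 0.1617]
eef_rot: [0.0, 0.81, 0.587, 0.0]
wrist_force: [1.3, -0.8, -2.6]
opening: 0.249
grasp_force: 59.2
```

apply_moves:
  moves:
    - {"jaw": 0,"offset": [0,0,0],"rot": [0,0,-8]}
    - {"jaw": 0,"offset": [0,0,0],"rot": [0,0,-8]}
    - {"jaw": 0,"offset": [0,0,0],"rot": [0,0,-8]}
    - {"jaw": 0,"offset": [0,0,0],"rot": [0,0,-8]}
    - {"jaw": 0,"offset": [0,0,0],"rot": [0,0,-8]}

```text
time_s: 11.68
eef_pos: [0.5779, -0.0116, 0.1617]
eef_rot: [0.0, 0.56, 0.829, -0.0]
wrist_force: [0.2, -0.4, -1.7]
opening: 0.249
grasp_force: 59.3
```

apply_moves:
  moves:
    - {"jaw": 0,"offset": [0,0,0],"rot": [0,0,-8]}
    - {"jaw": 0,"offset": [0,0,0],"rot": [0,0,-8]}
    - {"jaw": 0,"offset": [0,0,0],"rot": [0,0,-8]}
    - {"jaw": 0,"offset": [0,0,0],"rot": [0,0,-8]}
    - {"jaw": 0,"offset": [0,0,0],"rot": [0,0,-5]}

```text
time_s: 12.3
eef_pos: [0.5776, -0.0117, 0.1616]
eef_rot: [-0.0, 0.268, 0.963, -0.0]
wrist_force: [-0.4, -0.9, -0.7]
opening: 0.25
grasp_force: 59.3
```

```bash
python3 - <<'E'
from h import *
p,th=meas(3); print(ctrl.get_obs()['torque'].round(2))
E
```

```text
mean [577.65 -11.66 161.63] sd [0.02 0.02 0.02] th 148.76 0.19 F [-1.  -0.3  0.8] t 12.45
[-0.17  0.29 -0.07]
```

apply_moves:
  moves:
    - {"jaw": 0,"offset": [0,0,0],"rot": [0,0,-3]}
    - {"jaw": 0,"offset": [0,0,0],"rot": [0,0,-3]}
    - {"jaw": 0,"offset": [0,0,0],"rot": [0,0,-2]}
    - {"jaw": 0,"offset": [0,0,0],"rot": [0,0,0]}
    - {"jaw": 0,"offset": [0,0,0],"rot": [0,0,0]}

```text
time_s: 13.08
eef_pos: [0.5777, -0.0117, 0.1616]
eef_rot: [-0.0, 0.203, 0.979, -0.0]
wrist_force: [-1.4, -1.5, 0.9]
opening: 0.249
grasp_force: 59.6
```

```bash
python3 - <<'E'
from h import *
p,th=meas(3); print(ctrl.get_obs()['torque'].round(2))
E
```

```text
mean [577.79 -11.65 161.6 ] sd [0.01 0.   0.01] th 156.63 0.01 F [-2.3 -1.6  1.6] t 13.225
[-0.33  0.58 -0.03]
```

apply_moves:
  moves:
    - {"jaw": 0,"offset": [0,0,0],"rot": [0,0,4]}
    - {"jaw": 0,"offset": [0,0,-5],"rot": [0,0,0]}
    - {"jaw": 0,"offset": [0,0,-15],"rot": [0,0,0]}
    - {"jaw": 0,"offset": [0,0,-30],"rot": [0,0,0]}
    - {"jaw": 0,"offset": [0,0,-30],"rot": [0,0,0]}

```text
time_s: 13.85
eef_pos: [0.5782, -0.0114, 0.2435]
eef_rot: [0.001, 0.236, 0.972, 0.0]
wrist_force: [-0.7, -0.4, -1.1]
opening: 0.244
grasp_force: 59.3
```

```bash
python3 - <<'E'
from h import *
meas(3); keyfit()
plan([(461.8,58.8,240,160,5)])
E
```

```text
mean [580.14 -11.81 246.5 ] sd [0.53 0.08 1.78] th 152.72 0.01 F [ 0.5 -0.2 -2.4] t 14.0
bar top: slope deg 1.6 z at0 -30.2 x range [-36.9  54.4] 7774
bar edges y [-10.43  10.8 ] mid-fit [1.0000e+00 1.0000e-03 1.5681e+01 9.0000e-03]
shaft tz 10 [-1.4 -6.9 18.9] [ -6.6 -12.5  10.4] [ 5.8  2.  24.8] 24
shaft tz 25 [-0.5 -6.6 33.6] [ -6.1 -13.4  27.3] [ 7.7  5.  39.8] 24
shaft tz 40 [-1.2 -6.8 48. ] [ -6.4 -12.6  41. ] [ 7.7  4.6 54.9] 27
shaft tz 55 [-1.9 -6.7 63.6] [ -6.2 -12.8  55.6] [ 4.8  2.  69.8] 19
shaft tz 70 [-1.4 -6.5 78. ] [ -7.  -13.   70.5] [ 5.6  3.7 84.9] 19
shaft tz 85 [-1.5 -6.6 92.3] [ -5.4 -14.5  85.1] [ 5.2  1.9 98.9] 19
shaft tz 100 [ -0.9  -7.2 104.3] [ -5.7 -12.4 100.1] [5.000e+00 1.000e-01 1.095e+02] 14
tip tz 109.5
now [577.5 -11.4 240.8] th 152.69 q [-0.23  0.18  1.59  0.    1.37 -1.32] t 14.1 op 0.245
[27.0, 1.9, 0.2] [0.0, -0.01, -1.46]
[26.9, 2.5, 0.2] [0.0, -0.01, -1.46]
[26.9, 3.2, 0.2] [0.0, -0.01, -1.46]
[26.8, 3.9, 0.2] [0.0, -0.01, -1.46]
[26.7, 4.6, 0.2] [0.0, -0.01, -1.46]
-
```

apply_moves:
  moves:
    - {"jaw": 0,"offset": [27,1.9,0],"rot": [0,0,-1.46]}
    - {"jaw": 0,"offset": [27,2.5,0],"rot": [0,0,-1.46]}
    - {"jaw": 0,"offset": [27,3.2,0],"rot": [0,0,-1.46]}
    - {"jaw": 0,"offset": [27,3.9,0],"rot": [0,0,-1.46]}
    - {"jaw": 0,"offset": [26.7,4.6,0],"rot": [0,0,-1.46]}

```text
time_s: 14.72
eef_pos: [0.46, 0.0594, 0.2397]
eef_rot: [-0.002, 0.173, 0.985, 0.0]
wrist_force: [1.2, -0.6, -1.9]
opening: 0.247
grasp_force: 59.2
```

apply_moves:
  moves:
    - {"jaw": 0,"offset": [0,0,20],"rot": [0,0,0]}
    - {"jaw": 0,"offset": [0,0,20],"rot": [0,0,0]}
    - {"jaw": 0,"offset": [0,0,0],"rot": [0,0,0]}
    - {"jaw": 0,"offset": [0,0,0],"rot": [0,0,0]}
    - {"jaw": 0,"offset": [0,0,0],"rot": [0,0,0]}

```text
time_s: 15.35
eef_pos: [0.4623, 0.0587, 0.2021]
eef_rot: [0.001, 0.174, 0.985, 0.0]
wrist_force: [-0.4, -1.0, -2.3]
opening: 0.245
grasp_force: 59.2
```

```bash
python3 - <<'E'
from h import *
p,th=meas(4); todelta(461.33-p[0],58.97-p[1],th)
E
```

```text
mean [462.16  58.74 202.06] sd [0.07 0.02 0.08] th 159.96 0.0 F [ 0.5 -0.1 -1.2] t 15.55
tool dx,dy 0.86 -0.07
```

apply_moves:
  moves:
    - {"jaw": 0,"offset": [0.8,0,16],"rot": [0,0,0]}
    - {"jaw": 0,"offset": [0,0,10],"rot": [0,0,0]}
    - {"jaw": 0,"offset": [0,0,5],"rot": [0,0,0]}
    - {"jaw": 0,"offset": [0,0,3],"rot": [0,0,0]}
    - {"jaw": 0,"offset": [0,0,0],"rot": [0,0,0]}

```text
time_s: 16.18
eef_pos: [0.461, 0.0591, 0.1673]
eef_rot: [-0.0, 0.174, 0.985, -0.0]
wrist_force: [-0.2, 0.7, -2.0]
opening: 0.248
grasp_force: 59.2
```

apply_moves:
  moves:
    - {"jaw": 0,"offset": [0,0,3],"rot": [0,0,0]}
    - {"jaw": 0,"offset": [0,0,3],"rot": [0,0,0]}
    - {"jaw": 0,"offset": [0,0,0],"rot": [0,0,0]}
    - {"jaw": 0,"offset": [0,0,0],"rot": [0,0,-4]}
    - {"jaw": 0,"offset": [0,0,0],"rot": [0,0,-8]}

```text
time_s: 16.8
eef_pos: [0.4611, 0.0592, 0.1616]
eef_rot: [0.0, 0.068, 0.998, 0.0]
wrist_force: [0.2, 0.0, -3.2]
opening: 0.246
grasp_force: 59.2
```

apply_moves:
  moves:
    - {"jaw": 0,"offset": [0,0,0],"rot": [0,0,-8]}
    - {"jaw": 0,"offset": [0,0,0],"rot": [0,0,-8]}
    - {"jaw": 0,"offset": [0,0,0],"rot": [0,0,-8]}
    - {"jaw": 0,"offset": [0,0,0],"rot": [0,0,-8]}
    - {"jaw": 0,"offset": [0,0,0],"rot": [0,0,-8]}

```text
time_s: 17.42
eef_pos: [0.461, 0.0589, 0.1616]
eef_rot: [-0.0, -0.278, 0.961, -0.0]
wrist_force: [-1.1, -0.6, -2.1]
opening: 0.249
grasp_force: 59.2
```

apply_moves:
  moves:
    - {"jaw": 0,"offset": [0,0,0],"rot": [0,0,-8]}
    - {"jaw": 0,"offset": [0,0,0],"rot": [0,0,-8]}
    - {"jaw": 0,"offset": [0,0,0],"rot": [0,0,-8]}
    - {"jaw": 0,"offset": [0,0,0],"rot": [0,0,-6]}
    - {"jaw": 0,"offset": [0,0,0],"rot": [0,0,-5]}

```text
time_s: 18.05
eef_pos: [0.461, 0.0587, 0.1616]
eef_rot: [-0.0, -0.553, 0.833, -0.0]
wrist_force: [0.3, -1.8, -1.8]
opening: 0.246
grasp_force: 59.2
```

```bash
python3 - <<'E'
from h import *
p,th=meas(3); o=ctrl.get_obs();print(o['torque'].round(2),o['q'].round(2))
E
```

```text
mean [461.02  58.78 161.57] sd [0.01 0.03 0.01] th -112.93 0.19 F [ 0.2 -0.5 -1.7] t 18.2
[-0.42  0.07 -0.04] [-0.13  0.01  1.94 -0.    1.19 -2.87]
```

apply_moves:
  moves:
    - {"jaw": 0,"offset": [0,0,0],"rot": [0,0,5]}
    - {"jaw": 0,"offset": [0,0,-5],"rot": [0,0,0]}
    - {"jaw": 0,"offset": [0,0,-15],"rot": [0,0,0]}
    - {"jaw": 0,"offset": [0,0,-30],"rot": [0,0,0]}
    - {"jaw": 0,"offset": [0,0,-30],"rot": [0,0,0]}

```text
time_s: 18.82
eef_pos: [0.4611, 0.0593, 0.2434]
eef_rot: [0.0, -0.515, 0.857, -0.0]
wrist_force: [1.8, -0.3, -1.5]
opening: 0.25
grasp_force: 59.2
```

```bash
python3 - <<'E'
from h import *
ctrl.camera('wrist');plan([(480,-70,243,169,8),(511.5,-324.5,243,96.4,8)])
E
```

```text
now [463.4  59.1 248. ] th -117.98 q [-0.13 -0.09  1.85  0.    1.37 -2.78] t 18.875 op 0.243
[13.3, -9.4, 0.6] [-0.03, 0.05, 9.13]
[11.6, -11.4, 0.7] [-0.03, 0.05, 9.13]
[9.7, -13.1, 0.7] [-0.03, 0.05, 9.13]
[7.5, -14.4, 0.7] [-0.03, 0.05, 9.13]
[5.1, -15.5, 0.7] [-0.03, 0.05, 9.13]
[2.6, -16.1, 0.7] [-0.03, 0.05, 9.13]
[-0.0, -16.3, 0.6] [-0.03, 0.05, 9.13]
[-2.6, -16.1, 0.6] [-0.03, 0.05, 9.13]
-
[-9.9, -30.5, -0.0] [0.0, -0.0, 9.07]
[-14.6, -28.5, -0.0] [0.0, -0.0, 9.07]
[-18.9, -25.9, -0.0] [0.0, -0.0, 9.07]
[-22.8, -22.6, -0.0] [0.0, -0.0, 9.07]
[-26.0, -18.7, -0.0] [0.0, -0.0, 9.07]
[-28.7, -14.3, -0.0] [0.0, -0.0, 9.07]
[-30.6, -9.6, -0.0] [0.0, -0.0, 9.07]
[-31.7, -4.7, -0.0] [0.0, -0.0, 9.07]
-
```

apply_moves:
  moves:
    - {"jaw": 0,"offset": [13.3,-9.4,0],"rot": [0,0,9.1]}
    - {"jaw": 0,"offset": [11.6,-11.4,0],"rot": [0,0,9.1]}
    - {"jaw": 0,"offset": [9.7,-13.1,0],"rot": [0,0,9.1]}
    - {"jaw": 0,"offset": [7.5,-14.4,0],"rot": [0,0,9.1]}
    - {"jaw": 0,"offset": [5.1,-15.5,0],"rot": [0,0,9.1]}

```text
time_s: 19.5
eef_pos: [0.4715, -0.022, 0.242]
eef_rot: [0.0, -0.141, 0.99, -0.0]
wrist_force: [-0.1, 0.9, -2.3]
opening: 0.249
grasp_force: 59.3
```

apply_moves:
  moves:
    - {"jaw": 0,"offset": [2.6,-16.1,0],"rot": [0,0,9.1]}
    - {"jaw": 0,"offset": [0,-16.3,0],"rot": [0,0,9.1]}
    - {"jaw": 0,"offset": [-2.6,-16.1,0],"rot": [0,0,9.1]}
    - {"jaw": 0,"offset": [-9.9,-30.5,0],"rot": [0,0,9.1]}
    - {"jaw": 0,"offset": [-14.6,-28.5,0],"rot": [0,0,9.1]}

```text
time_s: 20.12
eef_pos: [0.4858, -0.1344, 0.2421]
eef_rot: [0.0, 0.253, 0.968, 0.0]
wrist_force: [-0.3, 0.4, -1.4]
opening: 0.247
grasp_force: 59.3
```

apply_moves:
  moves:
    - {"jaw": 0,"offset": [-18.9,-25.9,0],"rot": [0,0,9.1]}
    - {"jaw": 0,"offset": [-22.8,-22.6,0],"rot": [0,0,9.1]}
    - {"jaw": 0,"offset": [-26,-18.7,0],"rot": [0,0,9.1]}
    - {"jaw": 0,"offset": [-28.7,-14.3,0],"rot": [0,0,9.1]}
    - {"jaw": 0,"offset": [-30.6,-9.6,0],"rot": [0,0,9.1]}

```text
time_s: 20.75
eef_pos: [0.5057, -0.2938, 0.242]
eef_rot: [0.0, 0.607, 0.794, 0.0]
wrist_force: [0.6, -0.0, -1.4]
opening: 0.246
grasp_force: 59.3
```

apply_moves:
  moves:
    - {"jaw": 0,"offset": [-31.7,-4.7,0],"rot": [0,0,9.1]}
    - {"jaw": 0,"offset": [0,0,10],"rot": [0,0,0]}
    - {"jaw": 0,"offset": [0,0,10],"rot": [0,0,0]}
    - {"jaw": 0,"offset": [0,0,0],"rot": [0,0,0]}
    - {"jaw": 0,"offset": [0,0,0],"rot": [0,0,0]}

```text
time_s: 21.38
eef_pos: [0.5095, -0.3239, 0.2217]
eef_rot: [0.0, 0.666, 0.746, 0.0]
wrist_force: [-0.0, 0.9, -1.0]
opening: 0.248
grasp_force: 59.3
```

```bash
python3 - <<'E'
from h import *
p,th=meas(4); todelta(511.5-p[0],-324.6-p[1],th)
im,d,K,T=cam('wrist'); np.savez('w5.npz',im=im,d=d,K=K,T=T)
for f,g in [('w5.npz',(577.6,-12.2)),('w5.npz',(461.8,58.8))]:
    try: print(socket(f,g))
    except Exception as e: print(e)
W=cloud(d,K,T)*1000
st=W[np.isfinite(W[...,2])&(abs(W[...,2]-70)<3)&(abs(W[...,1]+325)<50)&(abs(W[...,0]-511)<120)]
print('stand',cv2.minAreaRect(st[:,:2].astype(np.float32)),len(st))
a=np.load('w3.npz');W3=cloud(a['d'],a['K'],a['T'])*1000
for D in (W,W3):
    m=np.isfinite(D[...,2])&(D[...,2]<66)&(D[...,2]>5)&(abs(D[...,0]-511)<14)&(abs(D[...,1]+325)<14); x=D[m]
    print('hole pts',len(x),x.min(0).round(1) if len(x) else '',x.max(0).round(1) if len(x) else '')
E
```

```text
mean [ 509.64 -324.35  222.05] sd [0.02 0.15 0.06] th 96.42 0.01 F [-0.9 -0.1 -1.9] t 21.575
tool dx,dy -0.45 1.82
(array([nan, nan]), np.float64(0.0), np.float64(nan), 0, ((0.0, 0.0), 0.0))
(array([nan, nan]), np.float64(0.0), np.float64(nan), 0, ((0.0, 0.0), 0.0))
stand ((520.9284057617188, -324.93463134765625), (178.61782836914062, 60.39751052856445), 1.9050742387771606) 6537
hole pts 0  
hole pts 0  h.py:37: RuntimeWarning: Mean of empty slice.
  best=min((minimize(cost,[*fl.mean(0),np.radians(t)],method='Nelder-Mead') for t in range(0,90,15)),key=lambda r:r.fun)
  ret = um.true_divide(
  return _methods._mean(a, axis=axis, dtype=dtype,
  ret = ret.dtype.type(ret / rcount)
```

apply_moves:
  moves:
    - {"jaw": 0,"offset": [-0.5,1.7,0],"rot": [0,0,0]}
    - {"jaw": 0,"offset": [0,0,20],"rot": [0,0,0]}
    - {"jaw": 0,"offset": [0,0,16],"rot": [0,0,0]}
    - {"jaw": 0,"offset": [0,0,10],"rot": [0,0,0]}
    - {"jaw": 0,"offset": [0,0,8],"rot": [0,0,0]}

```text
time_s: 22.25
eef_pos: [0.5108, -0.3247, 0.1662]
eef_rot: [-0.001, 0.667, 0.745, 0.0]
wrist_force: [0.0, 0.2, -1.1]
opening: 0.249
grasp_force: 59.3
```

Inside the hole with no contact force; continuing down.

apply_moves:
  moves:
    - {"jaw": 0,"offset": [0,0,16],"rot": [0,0,0]}
    - {"jaw": 0,"offset": [0,0,16],"rot": [0,0,0]}
    - {"jaw": 0,"offset": [0,0,10],"rot": [0,0,0]}
    - {"jaw": 0,"offset": [0,0,5],"rot": [0,0,0]}
    - {"jaw": 0,"offset": [0,0,0],"rot": [0,0,0]}

```text
time_s: 22.88
eef_pos: [0.511, -0.3249, 0.1202]
eef_rot: [-0.0, 0.667, 0.745, 0.0]
wrist_force: [-0.4, -0.4, -1.9]
opening: 0.249
grasp_force: 59.3
```

apply_moves:
  moves:
    - {"jaw": 0,"offset": [0,0,1.3],"rot": [0,0,0]}
    - {"jaw": 0.5,"offset": [0,0,0],"rot": [0,0,0]}
    - {"jaw": 0.55,"offset": [0,0,0],"rot": [0,0,0]}
    - {"jaw": 0.55,"offset": [0,0,0],"rot": [0,0,0]}
    - {"jaw": 0.55,"offset": [0,0,-5],"rot": [0,0,0]}

```text
time_s: 23.5
eef_pos: [0.5109, -0.3248, 0.1241]
eef_rot: [-0.0, 0.667, 0.745, 0.0]
wrist_force: [0.7, 0.8, -0.5]
opening: 0.548
grasp_force: 0.0
```

apply_moves:
  moves:
    - {"jaw": 0.55,"offset": [0,0,-20],"rot": [0,0,0]}
    - {"jaw": 0.55,"offset": [0,0,-30],"rot": [0,0,0]}
    - {"jaw": 0.55,"offset": [0,0,-30],"rot": [0,0,0]}
    - {"jaw": 0.55,"offset": [0,0,-30],"rot": [0,0,0]}
    - {"jaw": 1,"offset": [0,0,0],"rot": [0,0,0]}

```text
time_s: 24.12
eef_pos: [0.5127, -0.3264, 0.239]
eef_rot: [0.004, 0.667, 0.745, -0.0]
wrist_force: [0.0, -0.5, -0.2]
opening: 0.745
grasp_force: 0.0
```

```bash
python3 - <<'E'
from h import *
meas(2)
im,d,K,T=cam('wrist'); np.savez('w6.npz',im=im,d=d,K=K,T=T); W=cloud(d,K,T)*1000
print(bar(W,(511,-325)))
m=np.isfinite(W[...,2])&(abs(W[...,2]-149)<8)&(abs(W[...,0]-511)<8)&(abs(W[...,1]+325)<48);x=W[m];print(np.polyfit(x[:,1],x[:,2],1))
plan([(560,-100,240,58.5,9),(577.6-85*.5225,-12.2-85*.8526,200,58.5,3)],1)
E
```

```text
mean [ 511.48 -325.34  235.77] sd [0.35 0.31 0.89] th 96.37 0.0 F [ 0.7 -0.2 -0.2] t 24.225
(((509.6999206542969, -325.00640869140625), (21.93073272705078, 108.15699768066406), 6.3902268409729), 3201, array([144.5, 148.3, 149.8]))
[-4.12253488e-03  1.47093728e+02]
now [ 510.8 -324.7  233.8] th 96.36 q [-0.76  0.25  1.52 -0.    1.37 -0.87] t 24.275 op 0.979
[24.2, 8.2, -0.7] [-0.0, -0.0, 4.21]
[24.7, 6.4, -0.7] [-0.0, -0.0, 4.21]
[25.1, 4.6, -0.7] [-0.0, -0.0, 4.21]
[25.4, 2.7, -0.7] [-0.0, -0.0, 4.21]
[25.5, 0.8, -0.7] [-0.0, -0.0, 4.21]
[25.5, -1.0, -0.7] [-0.0, -0.0, 4.21]
[25.4, -2.9, -0.7] [-0.0, -0.0, 4.21]
[25.1, -4.8, -0.7] [-0.0, -0.0, 4.21]
[24.7, -6.6, -0.7] [-0.0, -0.0, 4.21]
-
[-0.3, -10.3, 13.3] [0.0, 0.0, -0.0]
[-0.3, -10.3, 13.3] [0.0, 0.0, -0.0]
[-0.3, -10.3, 13.3] [0.0, 0.0, -0.0]
-
```

```bash
python3 - <<'E'
from h import *
plan([(519.7,23.3,230,148.5,10)],1)
E
```

```text
now [ 510.8 -324.7  233.8] th 96.36 q [-0.76  0.25  1.52 -0.    1.37 -0.87] t 24.275 op 0.979
[34.5, 4.7, 0.4] [-0.0, -0.0, -5.21]
[33.9, 7.9, 0.4] [-0.0, -0.0, -5.21]
[33.1, 10.9, 0.4] [-0.0, -0.0, -5.21]
[31.9, 13.9, 0.4] [-0.0, -0.0, -5.21]
[30.5, 16.7, 0.4] [-0.0, -0.0, -5.21]
[28.9, 19.4, 0.4] [-0.0, -0.0, -5.21]
[27.0, 22.0, 0.4] [-0.0, -0.0, -5.21]
[24.9, 24.3, 0.4] [-0.0, -0.0, -5.21]
[22.6, 26.5, 0.4] [-0.0, -0.0, -5.21]
[20.1, 28.4, 0.4] [-0.0, -0.0, -5.21]
-
```

apply_moves:
  moves:
    - {"jaw": 1,"offset": [34.5,4.7,0.4],"rot": [0,0,-5.21]}
    - {"jaw": 1,"offset": [33.9,7.9,0.4],"rot": [0,0,-5.21]}
    - {"jaw": 1,"offset": [33.1,10.9,0.4],"rot": [0,0,-5.21]}
    - {"jaw": 1,"offset": [31.9,13.9,0.4],"rot": [0,0,-5.21]}
    - {"jaw": 1,"offset": [30.5,16.7,0.4],"rot": [0,0,-5.21]}

```text
time_s: 24.9
eef_pos: [0.5147, -0.1495, 0.2307]
eef_rot: [-0.001, 0.48, 0.877, 0.0]
wrist_force: [-0.2, 0.2, 0.4]
opening: 0.999
grasp_force: 0.0
```

apply_moves:
  moves:
    - {"jaw": 1,"offset": [28.9,19.4,0.4],"rot": [0,0,-5.21]}
    - {"jaw": 1,"offset": [27,22,0.4],"rot": [0,0,-5.21]}
    - {"jaw": 1,"offset": [24.9,24.3,0.4],"rot": [0,0,-5.21]}
    - {"jaw": 1,"offset": [22.6,26.5,0.4],"rot": [0,0,-5.21]}
    - {"jaw": 1,"offset": [20.1,28.4,0.4],"rot": [0,0,-5.21]}

```text
time_s: 25.52
eef_pos: [0.5192, 0.0243, 0.2288]
eef_rot: [-0.001, 0.27, 0.963, -0.0]
wrist_force: [0.4, -0.9, 0.4]
opening: 0.997
grasp_force: 0.0
```

```bash
python3 - <<'E'
from h import *
meas(3)
im,d,K,T=cam('wrist'); np.savez('w7.npz',im=im,d=d,K=K,T=T); W=cloud(d,K,T)*1000
for g in [(577.6,-12.2),(461.8,58.8)]: print(socket('w7.npz',g))
x=W[(abs(W[...,2]-118)<3)&(np.hypot(W[...,0]-519,W[...,1]-25)<60)];print(cv2.minAreaRect(x[:,:2].astype(np.float32)),len(x))
for n in ['top','side']:
    im,d,K,T=cam(n);W=cloud(d,K,T)*1000
    m=np.isfinite(W[...,2])&(abs(W[...,2]-14)<4)&(abs(W[...,0]-472)<160)&(abs(W[...,1]-361)<130);x=W[m];print(n,'tray rim',cv2.minAreaRect(x[:,:2].astype(np.float32)),len(x))
plan([])
E
```

```text
mean [518.99  26.1  228.79] sd [0.15 1.4  0.07] th 148.77 0.14 F [-0.9 -0.6  0.3] t 25.675
(array([577.68803903, -12.13727262]), np.float64(56.0143194561341), np.float64(0.06783336645610598), 79, ((578.667236328125, -12.256083488464355), 14.642485618591309))
(array([461.79333794,  59.135661  ]), np.float64(56.48752714184689), np.float64(0.02786388111815629), 163, ((462.4660949707031, 59.048770904541016), 15.295620918273926))
((519.38818359375, 23.61187744140625), (44.05507278442383, 69.7903060913086), 58.466705322265625) 1739
top tray rim ((472.0135803222656, 361.0782775878906), (259.9708251953125, 192.8151092529297), 6.2846174240112305) 556
side tray rim ((471.7221984863281, 355.3187561035156), (260.03607177734375, 201.8714599609375), 6.118248462677002) 267
now [519.8  22.4 229.5] th 148.4 q [-0.19  0.06  1.74 -0.    1.34 -1.2 ] t 25.825 op 0.998
```

apply_moves:
  moves:
    - {"jaw": 1,"offset": [0,0,30],"rot": [0,0,0]}
    - {"jaw": 1,"offset": [0,0,30],"rot": [0,0,0]}
    - {"jaw": 1,"offset": [0,0,30],"rot": [0,0,0]}
    - {"jaw": 1,"offset": [0,0,15],"rot": [0,0,0]}
    - {"jaw": 1,"offset": [0,0,0],"rot": [0,0,0]}

```text
time_s: 26.45
eef_pos: [0.5194, 0.0225, 0.1243]
eef_rot: [-0.001, 0.272, 0.962, -0.0]
wrist_force: [0.4, 0.3, 0.5]
opening: 1.001
grasp_force: 0.0
```

```bash
python3 - <<'E'
from h import *
p,th=meas(3);todelta(519.6-p[0],23.4-p[1],th)
E
```

```text
mean [520.76  22.55 126.  ] sd [0.34 0.04 0.44] th 148.43 0.01 F [ 0.7 -0.2  0.6] t 26.6
tool dx,dy 1.44 0.12
```

apply_moves:
  moves:
    - {"jaw": 1,"offset": [1,0,20],"rot": [0,0,0]}
    - {"jaw": 1,"offset": [0,0,15],"rot": [0,0,0]}
    - {"jaw": 1,"offset": [0,0,6],"rot": [0,0,0]}
    - {"jaw": 1,"offset": [0,0,0],"rot": [0,0,0]}
    - {"jaw": 0.6,"offset": [0,0,0],"rot": [0,0,0]}

```text
time_s: 27.22
eef_pos: [0.5198, 0.0235, 0.0848]
eef_rot: [0.0, 0.272, 0.962, 0.0]
wrist_force: [-0.4, 0.3, 0.1]
opening: 0.817
grasp_force: 0.0
```

apply_moves:
  moves:
    - {"jaw": 0,"offset": [0,0,0],"rot": [0,0,0]}
    - {"jaw": 0,"offset": [0,0,0],"rot": [0,0,0]}
    - {"jaw": 0,"offset": [0,0,0],"rot": [0,0,0]}
    - {"jaw": 0,"offset": [0,0,0],"rot": [0,0,0]}
    - {"jaw": 0,"offset": [0,0,0],"rot": [0,0,0]}

```text
time_s: 27.85
eef_pos: [0.5197, 0.0233, 0.0849]
eef_rot: [0.0, 0.272, 0.962, -0.0]
wrist_force: [-2.5, -1.2, 5.5]
opening: 0.505
grasp_force: 62.7
```

apply_moves:
  moves:
    - {"jaw": 0,"offset": [0,0,-5],"rot": [0,0,0]}
    - {"jaw": 0,"offset": [0,0,-10],"rot": [0,0,0]}
    - {"jaw": 0,"offset": [0,0,-15],"rot": [0,0,0]}
    - {"jaw": 0,"offset": [0,0,-15],"rot": [0,0,0]}
    - {"jaw": 0,"offset": [0,0,-15],"rot": [0,0,0]}

```text
time_s: 28.48
eef_pos: [0.5195, 0.0235, 0.1456]
eef_rot: [0.0, 0.272, 0.962, 0.0]
wrist_force: [0.4, 0.9, -6.1]
opening: 0.507
grasp_force: 61.7
```

```bash
python3 - <<'E'
from h import *
meas(2)
im,d,K,T=cam('wrist');W=cloud(d,K,T)*1000; o=ctrl.get_obs();p=o['eef_pos']*1000
m=np.isfinite(W[...,2])&(abs(W[...,2]-142)<10)&(np.hypot(W[...,0]-519,W[...,1]-24)<110); x=W[m]
A=np.c_[x[:,:2]-[519,24],np.ones(len(x))];c=np.linalg.lstsq(A,x[:,2],rcond=None)[0];print('top plane',np.degrees(c[:2]).round(2),c[2].round(1),len(x),'tcp z',p[2])
plan([(472,360,143,186.2,10)])
E
```

```text
mean [520.85  23.31 147.27] sd [0.04 0.03 0.47] th 148.47 0.0 F [ 1.1 -0.  -5.3] t 28.575
top plane [ 0.8  -0.33] 144.6 40480 tcp z 145.61158152557795
now [520.2  23.4 145.6] th 148.46 q [-0.18  0.15  1.82  0.    1.16 -1.2 ] t 28.625 op 0.508
[21.7, 26.2, 0.2] [0.0, 0.02, -3.77]
[19.9, 27.5, 0.2] [0.0, 0.02, -3.77]
[18.1, 28.8, 0.2] [0.0, 0.02, -3.77]
[16.2, 29.9, 0.2] [0.0, 0.02, -3.77]
[14.2, 30.9, 0.3] [0.0, 0.02, -3.77]
[12.1, 31.8, 0.3] [0.0, 0.02, -3.77]
[10.0, 32.5, 0.3] [0.0, 0.02, -3.77]
[7.8, 33.1, 0.3] [0.0, 0.02, -3.77]
[5.6, 33.5, 0.3] [0.0, 0.02, -3.77]
[3.4, 33.8, 0.3] [0.0, 0.02, -3.77]
-
```

apply_moves:
  moves:
    - {"jaw": 0,"offset": [21.7,26.2,0],"rot": [0,0,-3.77]}
    - {"jaw": 0,"offset": [19.9,27.5,0],"rot": [0,0,-3.77]}
    - {"jaw": 0,"offset": [18.1,28.8,0],"rot": [0,0,-3.77]}
    - {"jaw": 0,"offset": [16.2,29.9,0],"rot": [0,0,-3.77]}
    - {"jaw": 0,"offset": [14.2,30.9,0],"rot": [0,0,-3.77]}

```text
time_s: 29.25
eef_pos: [0.4944, 0.1928, 0.1435]
eef_rot: [-0.001, 0.109, 0.994, -0.0]
wrist_force: [0.5, -0.2, -4.7]
opening: 0.507
grasp_force: 62.3
```

apply_moves:
  moves:
    - {"jaw": 0,"offset": [12.1,31.8,0],"rot": [0,0,-3.77]}
    - {"jaw": 0,"offset": [10,32.5,0],"rot": [0,0,-3.77]}
    - {"jaw": 0,"offset": [7.8,33.1,0],"rot": [0,0,-3.77]}
    - {"jaw": 0,"offset": [5.6,33.5,0],"rot": [0,0,-3.77]}
    - {"jaw": 0,"offset": [3.4,33.8,0],"rot": [0,0,-3.77]}

```text
time_s: 29.88
eef_pos: [0.4703, 0.3609, 0.1433]
eef_rot: [-0.001, -0.055, 0.998, -0.0]
wrist_force: [1.6, -0.4, -4.6]
opening: 0.507
grasp_force: 62.3
```

```bash
python3 - <<'E'
from h import *
p,th=meas(3);todelta(472-p[0],360-p[1],th)
im,d,K,T=cam('top');cv2.imwrite('pics/t8.png',cv2.resize(im[100:330,30:337,::-1],(800,600)))
E
```

```text
mean [469.69 362.93 143.41] sd [0.27 1.48 0.13] th -173.59 0.09 F [-0.7 -0.7 -5.5] t 30.025
tool dx,dy -1.97 -3.17
```

View pics/t8.png

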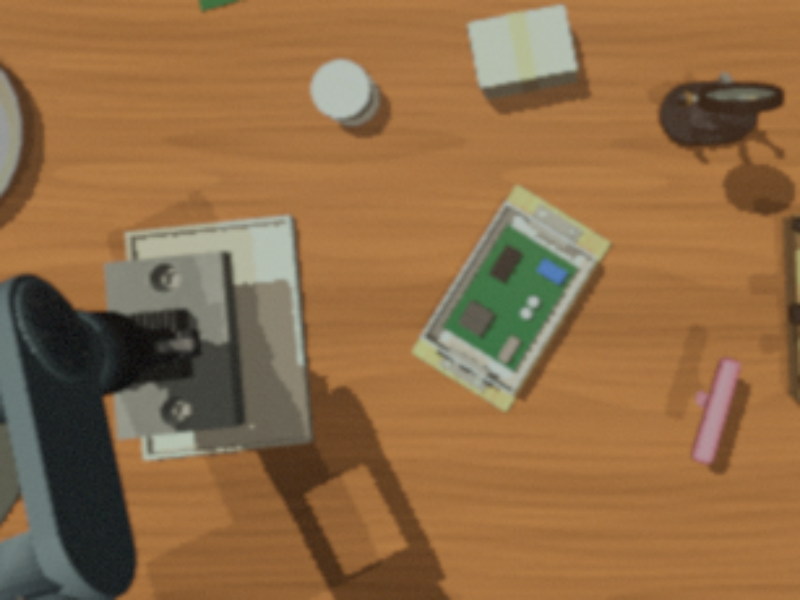

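Cover hangs level over the tray (the offset in the picture is parallax), and the opened base is visible. Lowering.

apply_moves:
  moves:
    - {"jaw": 0,"offset": [-1,-1,18],"rot": [0,0,0]}
    - {"jaw": 0,"offset": [0,0,20],"rot": [0,0,0]}
    - {"jaw": 0,"offset": [0,0,20],"rot": [0,0,0]}
    - {"jaw": 0,"offset": [0,0,15],"rot": [0,0,0]}
    - {"jaw": 0,"offset": [0,0,8],"rot": [0,0,0]}

```text
time_s: 30.7
eef_pos: [0.4715, 0.3587, 0.0615]
eef_rot: [-0.001, -0.054, 0.999, -0.0]
wrist_force: [0.6, 0.5, -4.7]
opening: 0.506
grasp_force: 63.2
```

apply_moves:
  moves:
    - {"jaw": 0,"offset": [0,0,3],"rot": [0,0,0]}
    - {"jaw": 0,"offset": [0,0,2],"rot": [0,0,0]}
    - {"jaw": 0,"offset": [0,0,2],"rot": [0,0,0]}
    - {"jaw": 0,"offset": [0,0,0],"rot": [0,0,0]}
    - {"jaw": 0,"offset": [0,0,0],"rot": [0,0,0]}

```text
time_s: 31.32
eef_pos: [0.4723, 0.3593, 0.0565]
eef_rot: [0.0, -0.054, 0.999, 0.0]
wrist_force: [-0.9, -0.7, -4.8]
opening: 0.502
grasp_force: 63.2
```

apply_moves:
  moves:
    - {"jaw": 0,"offset": [0,0,1],"rot": [0,0,0]}
    - {"jaw": 0,"offset": [0,0,1],"rot": [0,0,0]}
    - {"jaw": 0,"offset": [0,0,1],"rot": [0,0,0]}
    - {"jaw": 0,"offset": [0,0,0.5],"rot": [0,0,0]}
    - {"jaw": 0,"offset": [0,0,0],"rot": [0,0,0]}

```text
time_s: 31.95
eef_pos: [0.4721, 0.3592, 0.0529]
eef_rot: [-0.0, -0.054, 0.999, -0.0]
wrist_force: [-2.8, -1.6, -1.1]
opening: 0.512
grasp_force: 63.6
```

Touching (weight partly carried). Slight further push, then release.

apply_moves:
  moves:
    - {"jaw": 0,"offset": [0,0,0.5],"rot": [0,0,0]}
    - {"jaw": 0,"offset": [0,0,0.3],"rot": [0,0,0]}
    - {"jaw": 0.6,"offset": [0,0,0],"rot": [0,0,0]}
    - {"jaw": 1,"offset": [0,0,0],"rot": [0,0,0]}
    - {"jaw": 1,"offset": [0,0,0],"rot": [0,0,0]}

```text
time_s: 32.58
eef_pos: [0.4725, 0.3593, 0.052]
eef_rot: [0.0, -0.054, 0.999, 0.0]
wrist_force: [-0.0, 0.8, 0.1]
opening: 0.986
grasp_force: 0.0
```

apply_moves:
  moves:
    - {"jaw": 1,"offset": [0,0,0],"rot": [0,0,0]}
    - {"jaw": 1,"offset": [0,0,-10],"rot": [0,0,0]}
    - {"jaw": 1,"offset": [0,0,-30],"rot": [0,0,0]}
    - {"jaw": 1,"offset": [0,0,-40],"rot": [0,0,0]}
    - {"jaw": 1,"offset": [0,0,-40],"rot": [0,0,0]}

```text
time_s: 33.2
eef_pos: [0.4722, 0.3592, 0.1737]
eef_rot: [0.0, -0.054, 0.999, 0.0]
wrist_force: [0.7, 0.1, -0.0]
opening: 1.002
grasp_force: 0.0
```

```bash
python3 - <<'E'
from h import *
meas(3)
im,d,K,T=cam('wrist');np.savez('w9.npz',im=im,d=d,K=K,T=T);W=cloud(d,K,T)*1000
m=np.isfinite(W[...,2])&(abs(W[...,2]-50)<6)&(np.hypot(W[...,0]-472,W[...,1]-360)<110); x=W[m]
A=np.c_[x[:,:2]-[472,360],np.ones(len(x))];c=np.linalg.lstsq(A,x[:,2],rcond=None)[0];print('cover top plane deg',np.degrees(c[:2]).round(2),c[2].round(1),len(x),'(want 50)')
x=W[(abs(W[...,2]-86)<4)&(np.hypot(W[...,0]-472,W[...,1]-360)<60)];print('sink',cv2.minAreaRect(x[:,:2].astype(np.float32)),len(x))
im,d,K,T=cam('side');Ws=cloud(d,K,T)*1000;print('key',bar(Ws,(510,-328)))
E
```

```text
mean [474.8  360.58 178.07] sd [0.55 0.3  1.87] th -173.83 0.0 F [ 0.  -0.6  0.1] t 33.35
cover top plane deg [0.03 0.03] 50.2 18783 (want 50)
sink ((472.3740234375, 359.64208984375), (70.35369873046875, 44.09925842285156), 6.216268062591553) 2115
key (((510.0068664550781, -329.4132995605469), (21.62204933166504, 107.08001708984375), 6.530451774597168), 288, array([143.8, 147.5, 149.9]))
```

Cover is flat at the right height and centred; the key is seated. Handing in.

```bash
python3 -c "
from bench import ctrl
print(ctrl.hand_in())"
```

```text
the job is handed in; nothing more can be done
None
```

I opened both locks, put the large key back down in its hole and set the cover flat in the middle of the tray. The job is handed in at about 33 s; the hand-in call returned no verdict.

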